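# Register a beech rail against the fence and flip stop

### The arm

A 6-joint arm with a two-finger parallel gripper is mounted at the origin on the work surface. World frame = base frame: x ahead of the robot, y to its left, z up, the work surface at z = 0. Lengths are in mm, angles in rad, forces in N, time in s.
With the tool pointing down it reaches from about 150 to 775 mm from the base axis. Payload 6.1 kg.
Tool frame: the origin (TCP) lies on the centre line of the jaws, within the pads' length; the fingertips stand 17 mm ahead of it and the grasp point (between the pads) lies 2 mm behind it; y points along the fingers, x is the direction in which the jaws open and shut, and the axes are right-handed (so a half turn about y gives the same grasp; the last joint's range is limited). The gripper opens to 85 mm and grips with 20 to 120 N. Pads are 22 mm wide; open, the fingers measure 114 mm over their backs; the gripper's body (76 mm by 85 mm) begins 54 mm behind the grasp point. The pads swing forward as they close: fully open they stand 13 mm farther back than shut.
Start: joints at [-1.292, 0.126, -0.04, 1.405, 0, 1.571], TCP at [144.475, -504.713, 248.295] pointing down, gripper open.
Joint ranges: [-2.72, 2.72], [-0.95, 1.95], [-1.27, 1.35], [-1.78, 2.02], [-1.46, 1.47], [-3.14, 3.14]. Speed limits (rad/s): [2.39, 2.39, 3.01, 3.14, 3.14, 3.14].

### API

Orientations are given as a 3x3 rotation matrix whose columns are the frame's x, y, z axes.
In Python, from plant import status, optics, order gives the robot as it stands.
- The arm moves only by the tool carry_out, never from a script. Its argument "motion" is text: rows parted by semicolons, each of 5 numbers parted by spaces: the shift along the tool's x, y, z in cm, then the turn about the tool's y in degrees, then the closure in counts, from 0 (fully open) to 255 (shut). A call has 1 to 10 rows; each row is the pose to reach, as a shift and turn from the pose commanded when the call began, along the tool's axes at that moment; what a row does not reach only later rows make up. A row lasts 1/12 s, in which the tool goes at most 41.7 mm and 7.16 degrees, less where a joint would pass 70% of its speed; a pose out of reach is approached as far as the arm can. A call with a gripper value outside its range is refused whole. The fingers move at their own pace and stop on an object; the grip force is fixed at half the most. Time passes only in rows, so rows that repeat a pose let the fingers close. It gives the time, the measured TCP pose, the force and the opening at its end, in the units of the state.
- status.observe(): the state, without advancing time (a new reading comes with each control period).
- optics.snapshot(name): name is "side" or "top" or "wrist"; returns (picture, depth): 480x640x3 uint8, red, green, blue; 480x640 float32, mm along the optical axis (not along the pixel's ray), 0 where there is no reading.
- optics.calibration(name): a dict with "vertical_fov" (degrees; the focal length in pixels is half the picture's height over the tangent of half this angle, whatever the lens; pixels are square), "cx", "cy" (the principal point, pixels), "R" (3x3) and "t" (3): a world point X has camera coordinates R X + t. Camera axes: x right, y down, z forward; pixel columns grow to the right and rows downward; lengths in mm; the calibration is good to about 2 mm. A picture is of the moment at which its call begins: read the wrist's pose just before it. calibration takes no time and is no camera call; for the wrist camera it gives the pose at the moment of the call.
- order.job_done(): hands the job in, once; it reports no verdict.
The state is a dict: "time_s": time; "joints": joint angles; "qvel": joint speeds; "effort": joint torques, N m; "position": TCP position; "tcp_rot": TCP orientation; "force": force on the tool from outside, world axes, zero at the start; "moment": the same for the moment, N m; "width": finger opening in mm.
Only numpy, scipy, OpenCV 4.12 (cv2) and the standard library are available. Lean on these libraries where they do the work, as an engineer would, in place of code of your own. Each camera call takes 0.05 s, during which the arm holds its last target.

### The job

Flip the green stop on the aluminium fence down until it hangs straight down in front of the fence, then push the beech rail over the table until its long side lies flush against the fence and its end butts against the green stop. Push gently with the fingertips only, never grip or lift the rail, and leave the orange stop raised and everything else on the table where it is.

Things in the scene. Friction and masses are not known exactly. Their poses are not given: they have to be found in the camera images.
- fence: straight fence of 40 x 40 mm aluminium T-slot profile, 720 mm long, bolted to the table with its feet on the far side. Origin on the table surface, under the middle of the front face (the face towards the robot). x points level through the fence away from the robot (front face at x = 0, back at x = 40 mm), y along the fence to the robot's left, z up.
- rail: loose beech rail, 60 mm wide (its x) by 260 mm long (its y) by 27 mm high, about 0.3 kg, lying flat in front of the fence on the robot's right, roughly along the fence but askew. Origin at the centre of its underside; y points along its length to the head end, the one nearer the stops.
- rail_head (a point): centre of the rail's head end face (the one that goes against the stop), half-way up (13.5 mm)
- rail_tail (a point): centre of the rail's other end face, half-way up (13.5 mm)
- green_arm (a joint): hinge of the green flip stop, rad: 0 = hanging straight down in front of the fence (end of travel), 1.57 = pointing level at the robot, larger = slanting up; starts raised at 1.75 to 2.2. A stiff pin: the arm stays wherever it is left and takes about 1.5 N at the foot to turn, by pressing the foot down from above and then towards the fence.
- green_pivot (a point): on the hinge axis of the green stop, in the middle of its arm: fixed, 57 mm above the table and 12 mm in front of the fence's front face; axes as the fence's (hinge axis = y). The stop's aluminium bracket with its black knob stands on top of the fence and reaches 67 mm above the table.
- green_foot (a point): centre of the green stop's foot, 37 mm from the hinge axis, moving with the arm. The foot is 45 mm wide along the fence, 18 mm thick and 32 mm long, its end 53 mm from the axis. Hanging down it spans 4 to 36 mm above the table and 3 to 21 mm in front of the fence, and the side that stops the rail is 22.5 mm to the fence's -y side of green_pivot.
- orange_pivot (a point): the same point on the orange stop, an identical flip stop on the same fence that starts raised and stays raised; the rail passes beneath it. Which stop is farther along the fence varies.
- orange_foot (a point): centre of the orange stop's foot, on its arm, of the same size as the green one; raised, it points towards the robot slanting up, and reaches up to 66 mm in front of the fence's front face and 96 mm above the table
- tape_mid (a point): roll of yellow tape, lying flat, 104 mm across, 48 mm high; point at its centre, half-way up. To be left alone.
- disc_mid (a point): dark grey grinding disc, lying flat, 115 mm across, 12 mm high; point at its centre, half-way up. To be left alone.
- tin_mid (a point): resin tin with an ochre label, 99 mm across, 118 mm high, standing; point at its centre. To be left alone.
- block_mid (a point): cork sanding block 60 x 120 x 35 mm, lying behind the fence; point at its centre. To be left alone.
- screwdriver: screwdriver with a red handle lying on the table on the robot's left, in front of the fence's end; origin on its underside near the middle. To be left alone.
- glue_mid (a point): glue bottle, 60 mm across, 160 mm high, standing, with a red cap; point on its axis half-way up. To be left alone.
- carton_mid (a point): red and yellow carton 70 x 100 x 60 mm, lying behind the fence; point at its centre. To be left alone.
There are look-alikes about, which are no part of the job. Leave any purple look-alike of the part that bears green_arm alone.

How it is judged:
By the outcome, as a careful person would: the job done as asked, in the order asked, and still so for the second after the job is handed in, with the robot touching nothing.
It also fails if it takes over 67 s, if anything falls off the work surface, if the arm or the gripper's body presses on something with over 40 N, if the wrist force passes 120 N, or if a joint passes its speed limit or range.

## Working session

There is one attempt and no reset: what is moved stays moved. The work goes in short steps, Python scripts to look and compute and a tool call to move; the robot and the scene stay as the last step left them, time stands still between calls to the robot, and variables do not carry over. Pictures are saved under pics/ and viewed, and the job is handed in when it is done.

Besides the shell and the picture viewer there is one more tool, called after ">>>" as name(argument=value, ...), one argument or row to a line, values as JSON. carry_out: Moves the arm, as the interface text tells. Its arguments: {"type":"object","properties":{"motion":{"type":"string"}},"required":["motion"]}

```bash
mkdir -p pics; ls
cat > h.py <<'E'
import numpy as np, cv2
from plant import status, optics, order
def cal(n):
    c=optics.calibration(n); c['f']=240/np.tan(np.radians(c['vertical_fov'])/2); c['R']=np.array(c['R']); c['t']=np.array(c['t']); return c
def ray(c,u,v):
    d=c['R'].T@np.array([(u-c['cx'])/c['f'],(v-c['cy'])/c['f'],1.]); o=-c['R'].T@c['t']; return o,d
def atz(c,u,v,z):
    o,d=ray(c,u,v); return o+d*(z-o[2])/d[2]
def proj(c,X):
    p=c['R']@np.array(X,float)+c['t']; return p[:2]/p[2]*c['f']+[c['cx'],c['cy']]
def cloud(c,D):
    v,u=np.mgrid[:480,:640]; P=np.stack([(u-c['cx'])/c['f']*D,(v-c['cy'])/c['f']*D,D],-1)
    return (P-c['t'])@c['R']
def snap(n,fn):
    c=cal(n); p,d=optics.snapshot(n); cv2.imwrite('pics/'+fn+'.png',p[...,::-1]); np.savez('pics/'+fn+'.npz',p=p,d=d,**c); return c,p,d
E
python3 - <<'E'
from h import *
s=status.observe(); print(s)
for n in ('side','top','wrist'):
    c,p,d=snap(n,n+'0'); print(n,c['f'],c['cx'],c['cy'],-c['R'].T@c['t'],c['R'].round(3).tolist())
E
```

```text
pics
{'time_s': 0.0, 'joints': array([-1.29199870e+00,  1.26409377e-01, -4.05943664e-02,  1.40539537e+00,
        1.78726638e-05,  1.57081270e+00]), 'qvel': array([-0.00013946, -0.00167155,  0.00206801,  0.00033818,  0.00012494,
        0.00180266]), 'effort': array([ 2.08114429e-04, -4.35915649e+01,  3.52922773e+01,  1.71486125e-02,
       -1.66262007e-04, -1.60916886e-05]), 'position': array([ 144.38282304, -504.37080846,  247.51927808]), 'tcp_rot': array([[ 2.75183802e-01, -4.23904244e-04,  9.61391541e-01],
       [-9.61390299e-01,  1.54581708e-03,  2.75184128e-01],
       [-1.60278719e-03, -9.99998715e-01,  1.78463936e-05]]), 'force': array([-0.15001826,  0.66232169, -0.31106485]), 'moment': array([-0.05309166, -0.00790635,  0.00918372]), 'width': 85.39803327149482}
side 568.1351448406207 325.5801000021914 233.92961483068763 [  234.54206484 -1437.66619084   901.7022503 ] [[0.974, -0.225, -0.026], [-0.131, -0.467, -0.874], [0.184, 0.855, -0.485]]
top 446.30763031247204 316.5188879506743 238.05810507780694 [ 418.6450129    26.23574897 1186.78506003] [[-0.022, -1.0, 0.009], [-0.994, 0.021, -0.109], [0.109, -0.011, -0.994]]
wrist 351.11363534079317 313.2644804359189 243.50580113211694 [ 223.45564898 -481.96750642  372.83858343] [[0.275, -0.962, -0.001], [-0.911, -0.261, 0.318], [-0.306, -0.086, -0.948]]
```

View pics/top0.png

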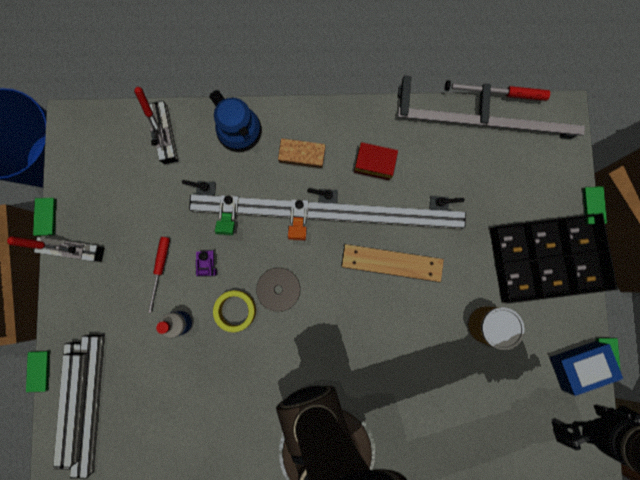

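View pics/side0.png

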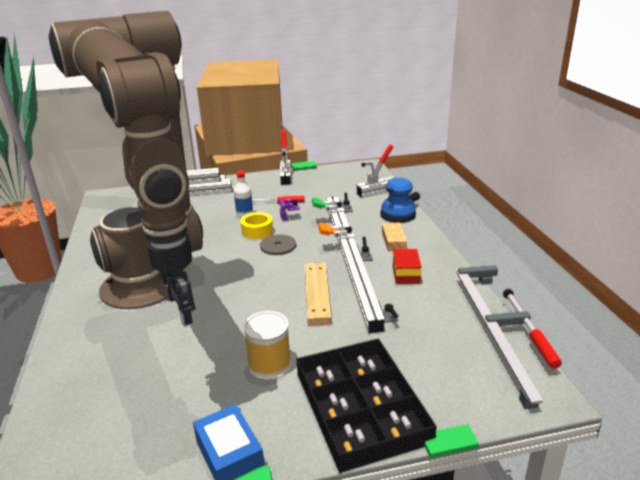

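View pics/wrist0.png

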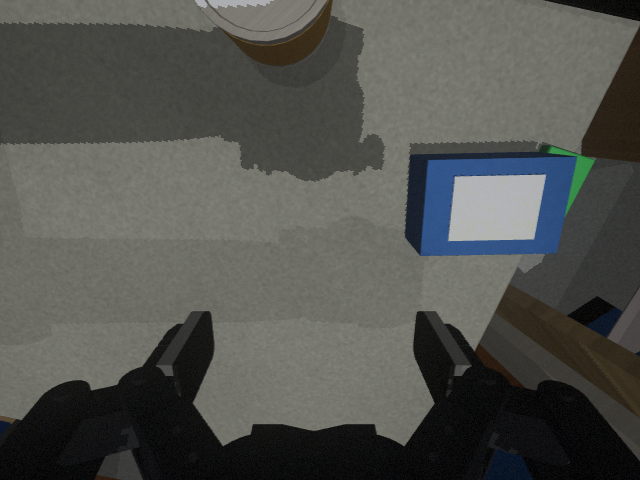

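Run:
```python
from h import *
z=np.load('pics/top0.npz'); p=z['p']; d=z['d']; c={k:z[k] for k in('R','t','f','cx','cy')}
P=cloud(c,d)
cv2.imwrite('pics/crop1.png',cv2.resize(p[180:300,180:340,::-1],None,fx=5,fy=5,interpolation=cv2.INTER_CUBIC)[:600,:800])
cv2.imwrite('pics/crop2.png',cv2.resize(p[180:300,320:480,::-1],None,fx=5,fy=5,interpolation=cv2.INTER_CUBIC)[:600,:800])
hs=cv2.cvtColor(p,cv2.COLOR_RGB2HSV)
def m(name,mask):
    q=P[mask]; print(name,mask.sum(),q.min(0).round(0),q.max(0).round(0),np.median(q,0).round(1))
roi=np.zeros((480,640),bool)
def R(a,b,e,f): r=roi.copy(); r[b:f,a:e]=1; return r
H,S,V=hs[...,0],hs[...,1],hs[...,2]
m('table',R(330,290,440,310))
gm=R(205,190,245,240)&(H>45)&(H<80)&(S>120);m('green',gm)
om=R(280,190,315,245)&(H>4)&(H<20)&(S>150);m('orange',om)
rm=R(335,235,450,290)&(H>8)&(H<28)&(S>70);m('rail',rm)
r=cv2.minAreaRect(P[rm&(P[...,2]>20)][:,:2].astype(np.float32));print(r,cv2.boxPoints(r))
fm=R(188,190,470,232)&(P[...,2]>33)&(P[...,2]<47)&(S<60);m('fence',fm)
r=cv2.minAreaRect(P[fm][:,:2].astype(np.float32));print(r,cv2.boxPoints(r))
ys,xs=np.nonzero(gm);print([ (x,y,P[y,x].round(0).tolist()) for y,x in list(zip(ys,xs))[::12]])
```

```text
table 2200 [ 354. -309.   -8.] [ 419.   26. 1187.] [ 381.7 -162.    -0. ]
green 323 [554. 221.  -3.] [647. 266.  89.] [577.3 243.   77.8]
orange 327 [419.  26.  -0.] [ 602.   85. 1187.] [561.3  62.4  75.3]
rail 2378 [ 419. -322.   -4.] [ 531.   26. 1187.] [ 476.9 -181.6   26.9]
((475.2500915527344, -143.91053771972656), (104.84330749511719, 342.9627990722656), 1.4031625986099243) [[ 418.64502    26.235771]
 [ 427.04327  -316.62418 ]
 [ 531.85516  -314.05685 ]
 [ 523.4569     28.8031  ]]
fence 3948 [ 565. -376.   33.] [678. 344.  47.] [613.9 -49.5  39.6]
((632.8303833007812, -17.425323486328125), (721.4220581054688, 77.756103515625), 85.127685546875) [[ 563.4557  -373.5308 ]
 [ 640.9308  -380.13504]
 [ 702.2051   338.68015]
 [ 624.73     345.2844 ]]
[(np.int64(225), np.int64(199), [647.0, 245.0, 64.0]), (np.int64(223), np.int64(214), [608.0, 250.0, 65.0]), (np.int64(225), np.int64(215), [605.0, 245.0, 64.0]), (np.int64(227), np.int64(216), [602.0, 240.0, 66.0]), (np.int64(230), np.int64(217), [599.0, 231.0, 69.0]), (np.int64(222), np.int64(219), [594.0, 252.0, 68.0]), (np.int64(224), 
[... 417 characters left out ...]
np.int64(234), np.int64(225), [579.0, 222.0, 66.0]), (np.int64(227), np.int64(226), [574.0, 236.0, 83.0]), (np.int64(220), np.int64(227), [572.0, 254.0, 81.0]), (np.int64(232), np.int64(227), [572.0, 225.0, 78.0]), (np.int64(225), np.int64(228), [570.0, 242.0, 80.0]), (np.int64(218), np.int64(229), [567.0, 259.0, 82.0]), (np.int64(230), np.int64(229), [567.0, 229.0, 80.0]), (np.int64(223), np.int64(230), [564.0, 246.0, 83.0]), (np.int64(216), np.int64(231), [562.0, 263.0, 84.0]), (np.int64(228), np.int64(231), [562.0, 234.0, 83.0]), (np.int64(222), np.int64(232), [559.0, 248.0, 84.0]), (np.int64(217), np.int64(233), [558.0, 262.0, 78.0]), (np.int64(229), np.int64(233), [557.0, 232.0, 81.0])]
```

View pics/crop1.png

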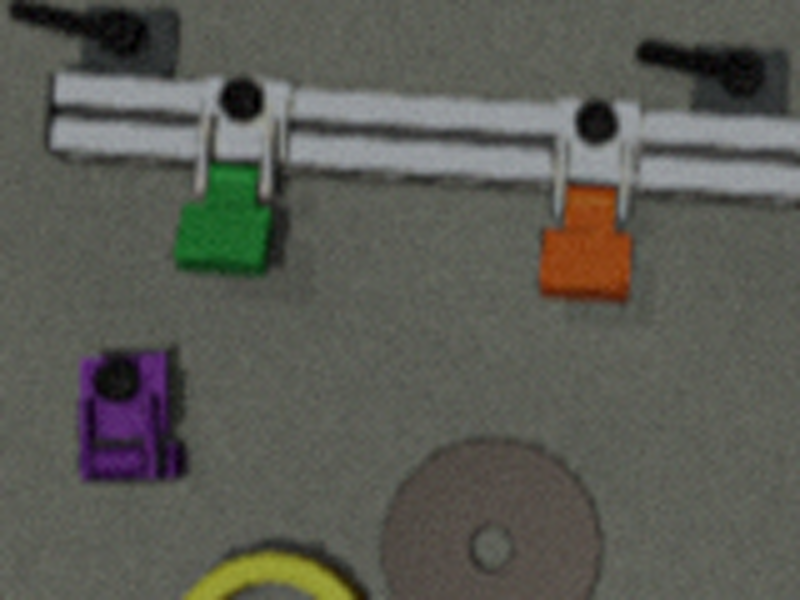

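View pics/crop2.png

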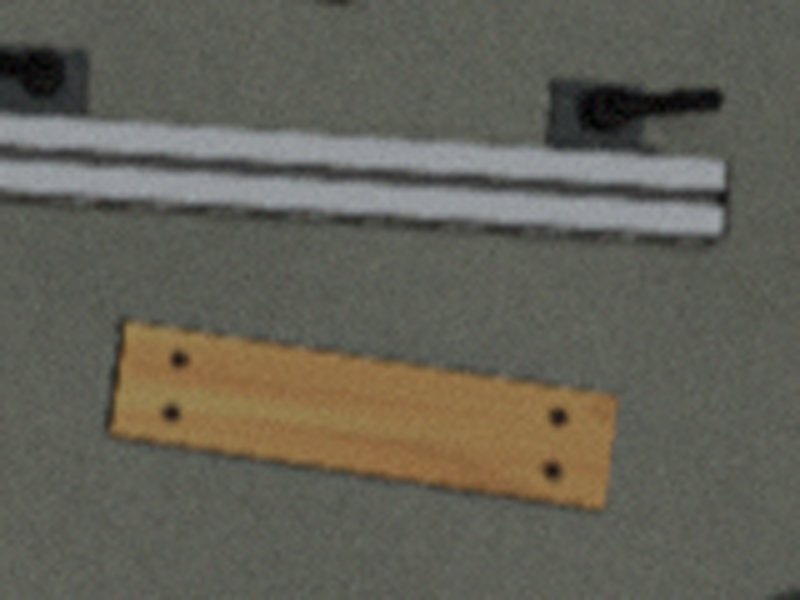

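Run:
```python
from h import *
z=np.load('pics/top0.npz'); c={k:z[k] for k in('R','t','f','cx','cy')}
def a(cx,cy,ox,z): return atz(c,cx/5-0.4+ox,cy/5-0.4+180,z)[:2]
FL=a(50,148,180,40);FR=a(723,235,320,40); BL=a(52,74,180,40);BR=a(725,160,320,40)
print('fence',FL,FR,BL,BR,np.linalg.norm(FL-FR),np.linalg.norm(FL-BL)); th=np.arctan2(*(FL-FR)[::-1]);print('yaw',th-np.pi/2)
C=[a(*k,320,27) for k in((125,320),(617,397),(605,510),(110,435))];print('rail',C)
print('rail yaw',[np.arctan2(*(C[i]-C[j])[::-1])-np.pi/2 for i,j in((0,1),(3,2))],np.mean(C,0))
yv=(FL-FR)/np.linalg.norm(FL-FR); xv=np.array([yv[1],-yv[0]]); O=(FL+FR)/2
print('O',O,'xv',xv,'yv',yv)
f=lambda p:((p-O)@xv,(p-O)@yv)
print('rail corners in fence',[np.round(f(k),1) for k in C],)
# green: knob (240,98) z~ 75?; arm centre (232,180) ~z 62
print('green arm',f(a(233,170,180,63)),'knob',f(a(242,100,180,75)),'orange arm',f(a(590,190,180,63)),'knob',f(a(597,122,180,75)))
for h in (80,85,90): print(h,'green foot edge',f(a(178,262,180,h)),f(a(266,272,180,h)),'orange',f(a(541,291,180,h)),f(a(629,298,180,h)))
print('disc',f(a(490,548,180,12)))
```

```text
fence [626.33545415 341.40703774] [ 565.93784068 -371.00338929] [665.41257416 340.71651701] [ 605.36435653 -374.34370529] 714.9660748956636 39.08322053572382
yaw -0.08457699245518646
rail [array([529.36291433, -59.63857681]), array([ 483.62141302, -315.13027199]), array([ 425.16037404, -305.79168205]), array([469.5358491 , -50.11491865])]
rail yaw [np.float64(-0.1771563429052878), np.float64(-0.17184893536419654)] [ 476.92013762 -182.66886238]
O [596.13664742 -14.79817578] xv [ 0.9964255  -0.08447619] yv [0.08447619 0.9964255 ]
rail corners in fence [array([-62.7, -50.3]), array([ -86.7, -308.8]), array([-145.8, -304.4]), array([-123.2,  -45.9])]
green arm (np.float64(-8.958576301113862), np.float64(257.0862622408979)) knob (np.float64(25.16551483989063), np.float64(253.11391681216048)) orange arm (np.float64(-7.614367414217615), np.float64(75.1925868603283)) knob (np.float64(25.427238041471938), np.float64(73.47172433470881))
80 green foot edge (np.float64(-59.5822988024335), np.float64(276.98878583858345)) (np.float64(-61.80064799969274), np.float64(232.84439761710237)) orange (np.float64(-62.60110309033158), np.float64(95.40384836704492)) (np.float64(-63.31776532896976), np.float64(51.38442279670566))
85 green foot edge (np.float64(-60.12775828525211), np.float64(275.85444022840755)) (np.float64(-62.336085892604714), np.float64(231.9094782090674)) orange (np.float64(-63.132924856140235), np.float64(95.08982887089853)) (np.float64(-63.84634950934047), np.float64(51.26926497280334))
90 green foot edge (np.float64(-60.67321776807062), np.float64(274.72009461823177)) (np.float64(-62.8715237855168), np.float64(230.97455880103246)) orange (np.float64(-63.66474662194879), np.float64(94.77580937475217)) (np.float64(-64.37493368971131), np.float64(51.154107148901005))
disc (np.float64(-191.87112079501438), np.float64(116.86042834228553))
```

```bash
cat >> h.py <<'E'
O=np.array([596.1,-14.8]); YAW=-0.0846
def setF(o,y): 
    global O,YAW; O=np.array(o);YAW=y
def ax(): return np.array([np.cos(YAW),np.sin(YAW)]),np.array([-np.sin(YAW),np.cos(YAW)])
def f2w(x,y,z=0): a,b=ax(); return np.r_[O+a*x+b*y,z]
def w2f(p): a,b=ax(); q=np.array(p[:2])-O; return np.r_[q@a,q@b,p[2] if len(p)>2 else 0].round(1)
def plan(x,y,z,yaw=None):
    "TCP target in fence frame (mm); tool z to fence +x"
    s=status.observe(); R=s['tcp_rot']; T=f2w(x,y,z); d=R.T@(T-s['position'])/10
    cy=np.degrees(np.arctan2(R[1,2],R[0,2])); ty=np.degrees(YAW) if yaw is None else yaw
    print('t',round(s['time_s'],2),'at(fence)',w2f(s['position']),'yaw',cy.round(2),'F',s['force'].round(1),'w',round(s['width'],1)); print('shift cm',d.round(2),'turn',(cy-ty).round(2))
E
python3 -c "
from h import *
plan(-52,254,250)"
```

```text
t 0.15 at(fence) [-408.7 -526.1  247.7] yaw 15.97 F [-0.8  0.1  0.3] w 85.5
shift cm [-60.23  -0.15  61.07] turn 20.82
```

>>> carry_out(
  motion="-60.2 -0.15 61.1 20.8 255;-60.2 -0.15 61.1 20.8 255;-60.2 -0.15 61.1 20.8 255;-60.2 -0.15 61.1 20.8 255;-60.2 -0.15 61.1 20.8 255;-60.2 -0.15 61.1 20.8 255;-60.2 -0.15 61.1 20.8 255;-60.2 -0.15 61.1 20.8 255;-60.2 -0.15 61.1 20.8 255;-60.2 -0.15 61.1 20.8 255",
)

```text
time_s: 0.98
position: [347.6, -143.7, 249.1]
tcp_rot: [[-0.085, 0.001, 0.996], [-0.996, -0.0, -0.085], [0.0, -1.0, 0.001]]
force: [1.0, 0.3, 0.2]
width: -0.2
```

```bash
python3 -c "
from h import *
plan(-52,254,250)"
```

```text
t 0.98 at(fence) [-236.7 -149.5  249.1] yaw -4.85 F [1.  0.3 0.2] w -0.2
shift cm [-40.35  -0.08  18.47] turn -0.0
```

```bash
python3 -c "
from h import *
c,p,d=snap('wrist','w1')
plan(-52,254,250)"
```

```text
t 1.03 at(fence) [-234.  -143.2  249.1] yaw -4.32 F [2.3 2.2 0.7] w 0.2
shift cm [-39.56   0.11  18.56] turn 0.52
```

View pics/w1.png

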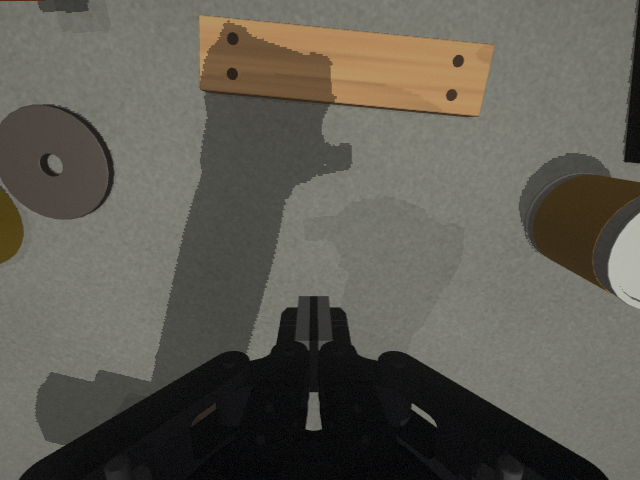

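```bash
python3 -c "
from h import *
z=np.load('pics/w1.npz'); d=z['d']; c={k:z[k] for k in('R','t','f','cx','cy')}
P=cloud(c,d); s=status.observe()
T=np.array([347.6,-143.7,249.1]);
# pose near snapshot: 
R=s['tcp_rot']
for v in (297,300,304,312,330,338): print(v,[((P[v,u]-s['position'])@R).round(1).tolist() for u in (300,306,322,328)], d[v,306])
for q in [(200,15),(494,45),(478,117),(203,90)]: print(w2f(atz(c,*q,27)))
"
```

```text
297 [[0.5, 12.3, 8.6], [3.1, 13.3, 8.1], [10.1, 12.7, 8.3], [12.7, 12.3, 8.5]] 154.08693
300 [[0.6, 9.8, 8.5], [3.1, 10.1, 8.3], [10.0, 9.0, 8.8], [12.6, 9.7, 8.4]] 150.96649
304 [[0.7, 6.3, 8.4], [3.2, 5.1, 9.1], [9.9, 6.5, 8.2], [12.4, 6.4, 8.3]] 146.0283
312 [[0.9, -0.5, 8.5], [3.3, -0.1, 8.3], [9.7, -0.8, 8.6], [12.1, -1.8, 9.2]] 141.29083
330 [[1.3, -13.7, 8.6], [3.5, -13.6, 8.5], [9.3, -14.1, 8.8], [11.5, -13.6, 8.4]] 128.47574
338 [[1.4, -18.7, 8.6], [3.6, -18.7, 8.5], [9.2, -19.9, 9.3], [11.3, -19.5, 9.0]] 123.65209
[-64.5 -52.6  27. ]
[ -87.5 -308.3   27. ]
[-146.9 -303.    27. ]
[-123.6  -49.3   27. ]
```

>>> carry_out(
  motion="-39.6 0 18.6 0 255;-39.6 0 18.6 0 255;-39.6 0 18.6 0 255;-39.6 0 18.6 0 255;-39.6 0 18.6 0 255;-39.6 0 18.6 0 255;-39.6 0 18.6 0 255;-39.6 0 18.6 0 255;-39.6 0 18.6 0 255;-39.6 0 18.6 0 255",
)

```text
time_s: 1.87
position: [512.8, -6.3, 248.7]
tcp_rot: [[-0.028, -0.001, 1.0], [-0.999, 0.03, -0.028], [-0.03, -1.0, -0.002]]
force: [0.5, 0.3, -0.2]
width: -0.0
```

```bash
python3 -c "
from h import *
plan(-52,254,250)
c,p,d=snap('wrist','w2')
plan(-52,254,250)"
```

```text
t 1.87 at(fence) [-83.7   1.4 248.7] yaw -1.59 F [ 0.5  0.3 -0.2] w -0.0
shift cm [-25.03   0.62   4.6 ] turn 3.26
t 1.92 at(fence) [-82.4   1.5 248.4] yaw -1.59 F [0.7 0.7 0. ] w 0.2
shift cm [-25.03   0.6    4.47] turn 3.26
```

View pics/w2.png

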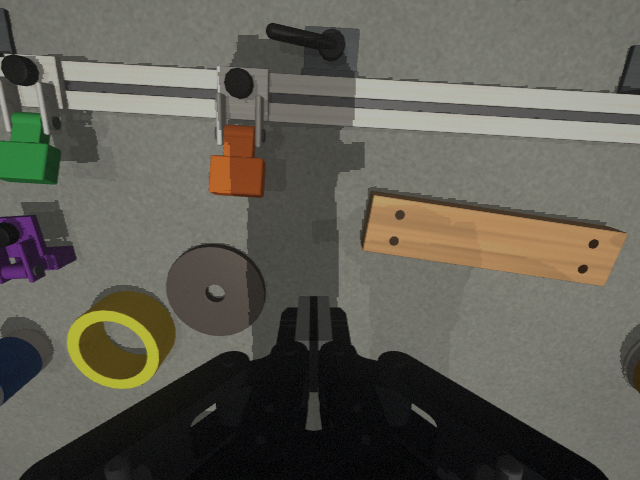

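```bash
python3 -c "
from h import *
z=np.load('pics/w2.npz'); p=z['p']; c={k:z[k] for k in('R','t','f','cx','cy')}
P=cloud(c,z['d'])
g=cv2.cvtColor(p,cv2.COLOR_RGB2GRAY).astype(float)
# fence front: top-edge via depth: pixels of z 37..43, max col row
pts=[]
for u in list(range(80,205,5))+list(range(365,640,5)):
    col=P[60:170,u,2]; v=np.nonzero((col>37)&(col<43))[0]
    if len(v): vv=60+v.max(); pts.append(atz(c,u,vv+.5,40)[:2])
pts=np.array(pts,np.float32); l=cv2.fitLine(pts,cv2.DIST_HUBER,0,.01,.01).ravel(); print(l,'yaw',np.arctan2(-l[0],l[1]) if l[1]>0 else np.arctan2(l[0],-l[1]), len(pts))
print('front at y', [ (yy, (l[2]+(yy-l[3])/l[1]*l[0]).round(1)) for yy in (-300,-15,200)])
print('rail',[w2f(atz(c,*q,27)) for q in [(374,193),(626,233),(604,285),(362,249)]])
print('green foot near edge',[(h,w2f(atz(c,60,183,h)),w2f(atz(c,0,179,h))) for h in (70,75,80)])
for n,(a,b) in dict(g1=(25,160),g2=(50,165),g3=(30,120),g4=(28,183),o1=(236,175),o2=(238,140),o3=(236,194),o4=(250,160),o5=(222,160)).items(): print(n,w2f(P[b,a]))
print('disc',[w2f(atz(c,*q,12)) for q in [(216,243),(216,335),(167,290),(266,290)]])
cv2.imwrite('pics/w2c.png',cv2.resize(p[20:200,0:280,::-1],None,fx=2.8,fy=2.8,interpolation=cv2.INTER_CUBIC))
"
```

```text
[ 8.5883975e-02  9.9630517e-01  5.9080792e+02 -6.8130096e+01] yaw -0.08598991 80
front at y [(-300, np.float32(570.8)), (-15, np.float32(595.4)), (200, np.float32(613.9))]
rail [array([-62. , -50.9,  27. ]), array([ -86.8, -306.8,   27. ]), array([-144.5, -303.3,   27. ]), array([-121.3,  -44.9,   27. ])]
green foot near edge [(70, array([-62.6, 231.9,  70. ]), array([-62.3, 285.3,  70. ])), (75, array([-61.6, 228.1,  75. ]), array([-61.3, 280.7,  75. ])), (80, array([-60.6, 224.3,  80. ]), array([-60.3, 276. ,  80. ]))]
g1 [-42.8 250.   80.9]
g2 [-46.5 233.6  75.5]
g3 [-11.2 253.1  63.8]
g4 [-7.890e+01  3.202e+02  2.000e-01]
o1 [-45.2  74.1  76.8]
o2 [-17.4  74.9  64.6]
o3 [-60.8  73.6  79.9]
o4 [-32.6  63.1  72.5]
o5 [-33.8  86.4  73.9]
disc [array([-130.2,  112.9,   12. ]), array([-247.6,  116.7,   12. ]), array([-191.5,  171.7,   12. ]), array([-183.3,   57.1,   12. ])]
```

View pics/w2c.png

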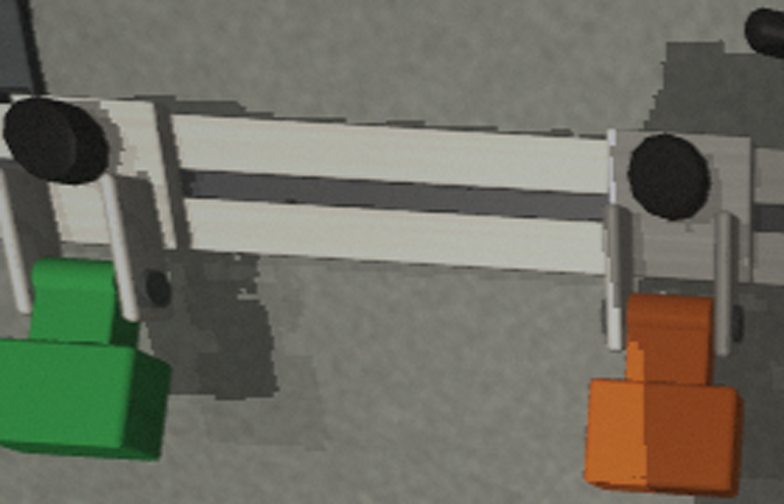

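```bash
sed -i 's/YAW=-0.0846/YAW=-0.0855/' h.py; python3 -c "
from h import *
plan(-50,253,135)"
```

```text
t 1.92 at(fence) [-82.4   1.4 248.4] yaw -1.59 F [0.7 0.7 0. ] w 0.2
shift cm [-24.57  12.09   4.7 ] turn 3.31
```

>>> carry_out(
  motion="-8 0 3 2 255;-16 4 4.7 3.3 255;-24.6 10 4.7 3.3 255;-24.6 11.3 4.7 3.3 255;-24.6 11.3 4.7 3.3 255;-24.6 11.3 4.7 3.3 255;-24.6 11.3 4.7 3.3 255;-24.6 11.3 4.7 3.3 255",
)

```text
time_s: 2.58
position: [551.7, 3.7, 175.7]
tcp_rot: [[-0.024, -0.003, 1.0], [-0.998, 0.062, -0.023], [-0.062, -0.998, -0.004]]
force: [0.1, 1.6, 0.0]
width: -0.5
```

```bash
python3 -c "
from h import *
print(status.observe()['tcp_rot'].round(3))
plan(-50,253,35)"
```

```text
[[-0.024 -0.003  1.   ]
 [-0.998  0.062 -0.023]
 [-0.062 -0.998 -0.004]]
t 2.58 at(fence) [-45.8  14.7 175.7] yaw -1.34 F [0.1 1.6 0. ] w -0.5
shift cm [-22.9   15.51   1.12] turn 3.56
```

```bash
python3 -c "
from h import *
s=status.observe();print(s['joints'],s['qvel'])"
```

```text
[-0.02435213  0.18812348 -0.12596467  1.26094506  0.06170534  3.14059376] [ 0.01076828  0.05556635 -0.09532977 -0.16282205  0.0036658   0.00048333]
```

>>> carry_out(
  motion="0 0 0 -7 255;0 0 0 -14 255;0 0 0 -21 255;0 0 0 -28 255;0 0 0 -35 255;0 0 0 -42 255;0 0 0 -49 255;0 0 0 -56 255;0 0 0 -63 255;0 0 0 -70 255",
)

```text
time_s: 3.42
position: [552.0, 3.8, 176.9]
tcp_rot: [[0.934, -0.001, 0.358], [-0.357, 0.062, 0.932], [-0.023, -0.998, 0.057]]
force: [-0.3, -0.5, 1.5]
width: 0.2
```

```bash
python3 -c "
from h import *
s=status.observe();print(s['joints'].round(3),s['tcp_rot'].round(3))
plan(-50,253,155,175.1)"
```

```text
[-0.024  0.187 -0.124  1.262  0.062  1.913] [[ 0.934 -0.001  0.358]
 [-0.357  0.062  0.932]
 [-0.023 -0.998  0.057]]
t 3.42 at(fence) [-45.5  14.8 176.9] yaw 68.97 F [-0.3 -0.5  1.5] w 0.2
shift cm [-6.97  3.65 22.6 ] turn -106.13
```

>>> carry_out(
  motion="-1 0.6 3 -7 255;-2 1.2 6 -14 255;-3 1.6 9 -21 255;-3.5 1.8 12 -28 255;-4 2 15 -35 255;-5 2.5 18 -42 255;-6 3 20 -49 255;-7 3.6 22.6 -56 255;-7 3.6 22.6 -63 255;-7 3.6 22.6 -70 255",
)

```text
time_s: 4.25
position: [568.5, 243.4, 154.8]
tcp_rot: [[0.654, -0.002, -0.757], [0.755, 0.062, 0.652], [0.045, -0.998, 0.042]]
force: [0.3, 0.2, 1.1]
width: -0.0
```

```bash
python3 -c "
from h import *
s=status.observe();print(s['joints'].round(3),s['tcp_rot'].round(3))
plan(-50,253,135,175.1)"
```

```text
[ 0.378  0.299 -0.03   1.221  0.058  1.091] [[ 0.654 -0.002 -0.757]
 [ 0.755  0.062  0.652]
 [ 0.045 -0.998  0.042]]
t 4.25 at(fence) [-49.6 254.9 154.8] yaw 139.23 F [0.3 0.2 1.1] w -0.0
shift cm [-0.27  1.96 -0.16] turn -35.87
```

>>> carry_out(
  motion="-0.1 0.5 0 -7 255;-0.2 1 -0.1 -14 255;-0.3 1.5 -0.1 -21 255;-0.3 2 -0.2 -28 255;-0.3 2 -0.2 -35.9 255;-0.3 2 -0.2 -35.9 255;-0.3 2 -0.2 -35.9 255",
)

```text
time_s: 4.83
position: [568.4, 239.3, 135.3]
tcp_rot: [[0.097, -0.002, -0.995], [0.993, 0.062, 0.097], [0.061, -0.998, 0.008]]
force: [0.9, 0.1, -0.8]
width: -0.2
```

```bash
python3 -c "
from h import *
plan(-50,253,35,175.1)
c,p,d=snap('wrist','w3')
print(proj(c,f2w(-12,253,57)))"
```

```text
t 4.83 at(fence) [-49.3 250.8 135.3] yaw 174.43 F [ 0.9  0.1 -0.8] w -0.2
shift cm [-3.900e-01  1.002e+01 -1.000e-02] turn -0.67
[310.11251017 317.40696133]
```

View pics/w3.png

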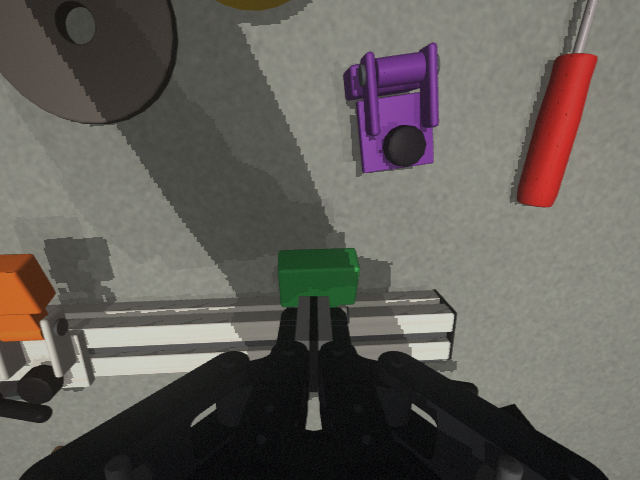

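>>> carry_out(
  motion="0 1.2 0 -0.7 255;0 2.4 0 -0.7 255;0 3.5 0 -0.7 255;0 4.5 0 -0.7 255;0 5.5 0 -0.7 255;0 6.4 0 -0.7 255",
)

```text
time_s: 5.38
position: [567.5, 242.9, 69.6]
tcp_rot: [[0.083, -0.004, -0.997], [0.995, 0.061, 0.083], [0.06, -0.998, 0.009]]
force: [0.1, -1.3, 1.4]
width: 0.2
```

>>> carry_out(
  motion="0 0.8 0 0 255;0 1.6 0 0 255;0 2.4 0 0 255;0 3.2 0 0 255;0 3.5 0 0 255;0 3.5 0 0 255",
)

```text
time_s: 5.88
position: [567.5, 245.2, 35.1]
tcp_rot: [[0.083, -0.004, -0.997], [0.995, 0.061, 0.082], [0.061, -0.998, 0.009]]
force: [-0.7, -0.7, -0.4]
width: -0.2
```

```bash
python3 -c "
from h import *
plan(-31,253,35,175.1)
c,p,d=snap('wrist','w4')"
```

```text
t 5.88 at(fence) [-50.7 256.6  35.1] yaw 175.28 F [-0.7 -0.7 -0.4] w -0.2
shift cm [-0.37 -0.03 -1.97] turn 0.18
```

View pics/w4.png

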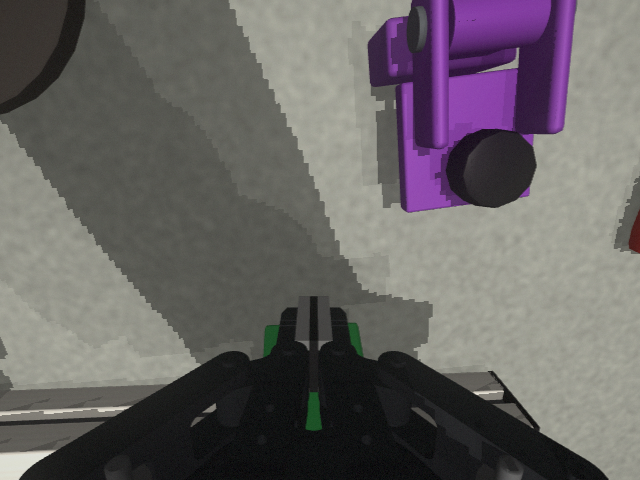

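>>> carry_out(
  motion="0 0 -0.5 0 255;0 0 -1 0 255;0 0 -1.4 0 255;0 0 -1.7 0 255;0 0 -1.8 0 255;0 0 -1.8 0 255",
)

```text
time_s: 6.43
position: [582.9, 243.8, 35.5]
tcp_rot: [[0.083, -0.009, -0.997], [0.995, 0.062, 0.082], [0.061, -0.998, 0.014]]
force: [-13.6, 0.8, 4.2]
width: -0.7
```

```bash
python3 -c "
from h import *
plan(-31,253,35,175.1)"
```

```text
t 6.43 at(fence) [-35.3 256.6  35.5] yaw 175.3 F [-13.6   0.8   4.2] w -0.7
shift cm [-0.36  0.02 -0.43] turn 0.2
```

>>> carry_out(
  motion="0 0 1 0 255;0 0 3 0 255;0 -3 5 0 255;0 -7 8 0 255;0 -11 10 0 255;0 -12 10 0 255;0 -12 10 0 255",
)

```text
time_s: 7.02
position: [488.3, 245.8, 163.2]
tcp_rot: [[0.081, 0.007, -0.997], [0.994, 0.066, 0.082], [0.066, -0.998, -0.002]]
force: [1.8, 0.6, 0.3]
width: -0.3
```

```bash
python3 -c "
from h import *
plan(-31,253,35,175.1)
c,p,d=snap('wrist','w5')
snap('side','s5')
print(proj(c,f2w(-12,253,57)))"
```

```text
t 7.02 at(fence) [-129.7  250.5  163.2] yaw 175.32 F [1.8 0.6 0.3] w -0.3
shift cm [-0.64 12.83 -9.85] turn 0.22
[307.31234276 386.32704387]
```

View pics/w5.png

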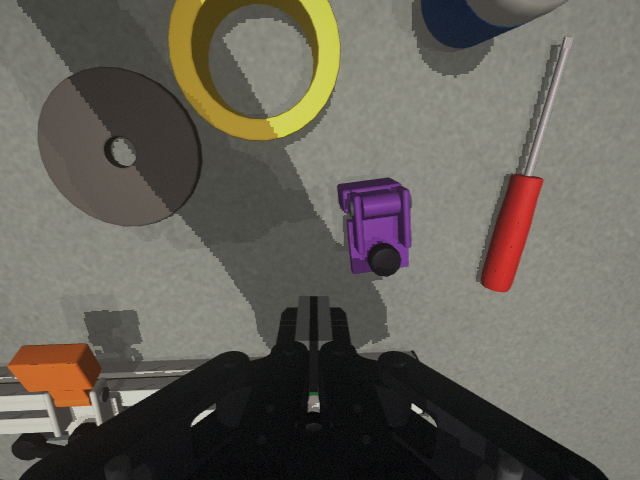

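```bash
python3 -c "
from h import *
plan(-150,60,230,175.1)"
```

```text
t 7.12 at(fence) [-130.1  249.7  158.3] yaw 175.28 F [-0.2 -1.1  0.1] w -0.1
shift cm [-18.47  -8.35   2.07] turn 0.18
```

View pics/s5.png

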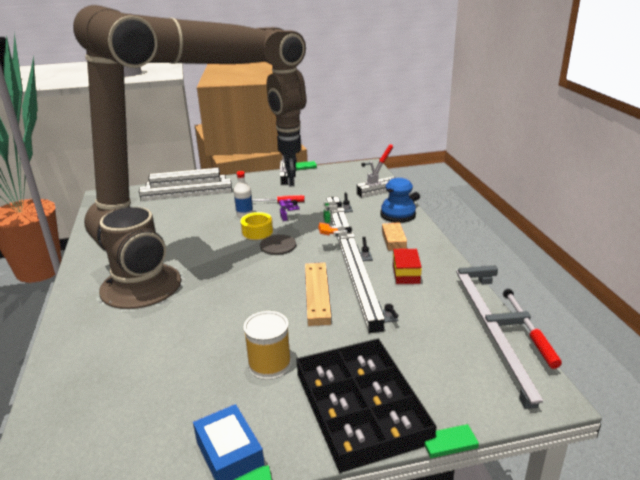

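>>> carry_out(
  motion="-4 -3 0.5 0 255;-8 -6 1 0 255;-12 -8 1.5 0 255;-16 -8.3 2 0 255;-18.5 -8.3 2 0 255;-18.5 -8.3 2 0 255;-18.5 -8.3 2 0 255",
)

```text
time_s: 7.7
position: [451.7, 55.0, 227.3]
tcp_rot: [[0.088, -0.003, -0.996], [0.994, 0.061, 0.087], [0.061, -0.998, 0.008]]
force: [0.5, 1.0, 0.4]
width: -0.1
```

```bash
python3 -c "
from h import *
plan(-170,-180,110,175.1)
c,p,d=snap('wrist','w6')
P=cloud(c,d); H=cv2.cvtColor(p,cv2.COLOR_RGB2HSV)
m=(H[...,0]>45)&(H[...,0]<80)&(H[...,1]>120); 
q=np.array([w2f(x) for x in P[m]]); print(len(q),np.percentile(q,[1,50,99],axis=0) if len(q) else '')
plan(-170,-180,110,175.1)
"
```

```text
t 7.7 at(fence) [-149.8   57.2  227.3] yaw 174.99 F [0.5 1.  0.4] w -0.1
shift cm [-24.39  10.27   1.88] turn -0.11
2081 [[-168.5    26.46    7.3 ]
 [ -23.1   247.     39.9 ]
 [ 126.62  422.28  304.06]]
t 7.75 at(fence) [-149.8   58.5  227.2] yaw 175.12 F [-0.1  0.9  0.1] w -0.0
shift cm [-24.52  10.25   1.93] turn 0.02
```

View pics/w6.png

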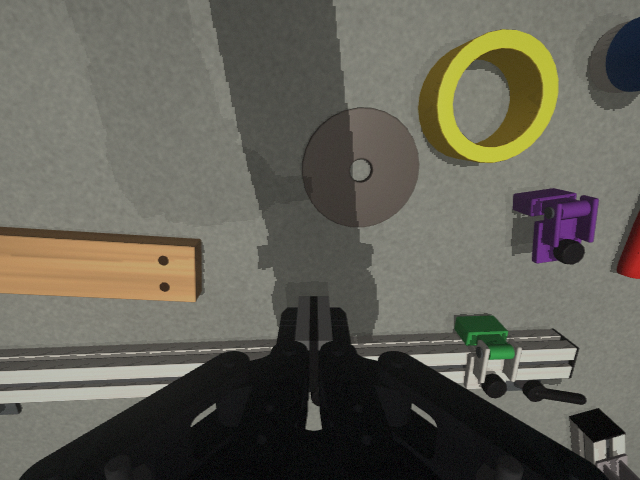

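```bash
python3 -c "
from h import *
z=np.load('pics/w6.npz'); p=z['p']; c={k:z[k] for k in('R','t','f','cx','cy')}
P=cloud(c,z['d'])
for v in range(312,366,4): print(v,[w2f(P[v,u]).tolist() for u in (465,480,495)])
cv2.imwrite('pics/w6c.png',cv2.resize(p[290:420,420:600,::-1],None,fx=4.4,fy=4.4,interpolation=cv2.INTER_CUBIC))
"
```

```text
312 [[-26.8, 247.8, -0.1], [-26.0, 265.9, -0.2], [-24.9, 284.7, -1.1]]
316 [[-24.6, 245.5, 5.2], [-24.7, 262.6, 6.4], [-19.7, 285.5, -0.9]]
320 [[-24.8, 241.1, 14.1], [-24.5, 258.3, 14.7], [-24.3, 275.3, 15.6]]
324 [[-24.8, 237.2, 22.4], [-24.3, 254.1, 22.7], [-23.8, 271.1, 23.1]]
328 [[-23.0, 234.9, 27.6], [-23.6, 250.6, 29.6], [-23.4, 267.1, 30.3]]
332 [[-19.6, 234.1, 30.1], [-22.8, 247.4, 36.0], [-22.2, 264.0, 36.1]]
336 [[-15.8, 233.7, 32.0], [-19.7, 246.4, 38.7], [-20.2, 261.8, 40.6]]
340 [[-11.3, 234.0, 32.7], [-22.8, 239.7, 50.6], [-18.6, 259.2, 45.5]]
344 [[-0.4, 239.4, 24.4], [-20.2, 238.4, 53.8], [-20.2, 253.8, 54.7]]
348 [[-0.3, 236.0, 31.6], [-18.6, 236.3, 58.1], [-19.5, 250.6, 60.4]]
352 [[-0.6, 232.3, 39.2], [-14.5, 236.4, 59.1], [-16.4, 249.8, 62.6]]
356 [[4.2, 232.8, 39.5], [-11.9, 235.3, 62.0], [-12.7, 249.6, 64.1]]
360 [[9.1, 233.3, 39.8], [-4.6, 238.0, 58.8], [4.1, 261.2, 48.5]]
364 [[14.5, 234.1, 39.6], [-0.5, 238.2, 59.8], [10.2, 262.9, 47.2]]
```

View pics/w6c.png

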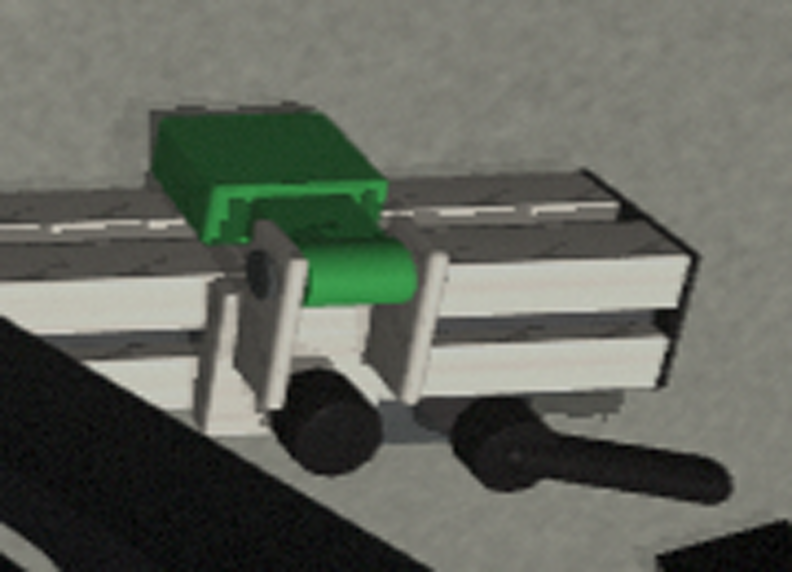

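```bash
python3 -c "
from h import *
z=np.load('pics/w6.npz'); p=z['p']; c={k:z[k] for k in('R','t','f','cx','cy')}
P=cloud(c,z['d']); s=status.observe()
Q=(P-s['position'])@s['tcp_rot']
for v in range(296,400,6): print(v,[Q[v,u].round(0).tolist() for u in (285,293,303,322,335,345)])
F=P[300:420,350:640].reshape(-1,3); F=np.array([w2f(x) for x in F]); k=(abs(F[:,0])<4)&(F[:,2]>8)&(F[:,2]<36)&((F[:,1]<222)|(F[:,1]>285)); F=F[k]; print(len(F),np.polyfit(F[:,2],F[:,0],1),F[:,0].mean(),np.polyfit(F[:,1],F[:,0],1))
G=P[314:332,455:505].reshape(-1,3); G=np.array([w2f(x) for x in G]);k=(G[:,0]>-28)&(G[:,0]<-19)&(G[:,2]>5)&(G[:,2]<36)&(G[:,1]>236);G=G[k];print(len(G),np.polyfit(G[:,2],G[:,0],1),G[:,1].min(),G[:,1].max())
"
```

```text
296 [[-33.0, 224.0, -97.0], [-24.0, 226.0, -98.0], [-6.0, 14.0, 10.0], [3.0, 13.0, 11.0], [23.0, 228.0, -99.0], [34.0, 229.0, -100.0]]
302 [[-33.0, 226.0, -105.0], [-24.0, 224.0, -104.0], [-6.0, 8.0, 11.0], [2.0, 8.0, 11.0], [-1.0, -125.0, 81.0], [34.0, 230.0, -108.0]]
308 [[-33.0, 225.0, -112.0], [-10.0, 10.0, 6.0], [-5.0, 2.0, 11.0], [2.0, 2.0, 11.0], [8.0, 11.0, 6.0], [34.0, 228.0, -114.0]]
314 [[-13.0, 4.0, 7.0], [-10.0, 5.0, 7.0], [-5.0, -2.0, 11.0], [2.0, -2.0, 11.0], [8.0, 5.0, 7.0], [12.0, 4.0, 7.0]]
320 [[-13.0, 1.0, 6.0], [-10.0, 0.0, 6.0], [-5.0, -7.0, 11.0], [2.0, -7.0, 11.0], [8.0, 0.0, 6.0], [12.0, -1.0, 7.0]]
326 [[-12.0, -4.0, 6.0], [-9.0, -4.0, 7.0], [-5.0, -11.0, 10.0], [2.0, -10.0, 10.0], [7.0, -4.0, 6.0], [11.0, -3.0, 5.0]]
332 [[-12.0, -9.0, 7.0], [-9.0, -9.0, 7.0], [-5.0, -15.0, 10.0], [2.0, -14.0, 10.0], [7.0, -9.0, 7.0], [11.0, -8.0, 6.0]]
338 [[-12.0, -13.0, 7.0], [-9.0, -13.0, 7.0], [-5.0, -18.0, 10.0], [2.0, -19.0, 11.0], [7.0, -13.0, 7.0], [11.0, -13.0, 7.0]]
344 [[-11.0, -26.0, 13.0], [-8.0, -26.0, 13.0], [-5.0, -24.0, 12.0], [2.0, -20.0, 9.0], [6.0, -26.
[... 604 characters left out ...]
.0, 12.0], [1.0, -35.0, 8.0], [5.0, -39.0, 12.0], [8.0, -39.0, 12.0]]
380 [[-9.0, -41.0, 11.0], [-7.0, -42.0, 12.0], [-4.0, -40.0, 10.0], [2.0, -31.0, 3.0], [5.0, -41.0, 11.0], [8.0, -42.0, 12.0]]
386 [[-9.0, -50.0, 17.0], [-7.0, -50.0, 17.0], [-4.0, -40.0, 8.0], [2.0, -31.0, 0.0], [4.0, -51.0, 17.0], [7.0, -50.0, 17.0]]
392 [[-8.0, -53.0, 17.0], [-6.0, -51.0, 16.0], [-5.0, -32.0, -1.0], [2.0, -31.0, -2.0], [4.0, -52.0, 17.0], [7.0, -52.0, 17.0]]
398 [[-8.0, -55.0, 17.0], [-6.0, -54.0, 17.0], [-5.0, -32.0, -4.0], [2.0, -31.0, -5.0], [4.0, -54.0, 17.0], [7.0, -54.0, 16.0]]
2000 [-0.0438023   0.87363601] -0.05454999999999997 [ 0.00013775 -0.08587537]
592 [  0.07018951 -25.50939005] 236.2 278.2
```

```bash
python3 -c "
from h import *
plan(-75,250,110,175.1);plan(-75,254,45,175.1)"
```

```text
t 7.75 at(fence) [-149.8   58.5  227.2] yaw 175.12 F [-0.1  0.9  0.1] w -0.0
shift cm [18.4  12.81 -7.58] turn 0.02
t 7.75 at(fence) [-149.8   58.5  227.2] yaw 175.12 F [-0.1  0.9  0.1] w -0.0
shift cm [18.4  19.32 -7.64] turn 0.02
```

>>> carry_out(
  motion="4 1 0 0 255;8 2 0 0 255;12 5 -2 0 255;16 8 -5 0 255;18.4 11 -7.6 0 255;18.4 14 -7.6 0 255;18.4 17 -7.6 0 255;18.4 19 -7.6 0 255;18.4 19.3 -7.6 0 255;18.4 19.3 -7.6 0 255",
)

```text
time_s: 8.58
position: [540.2, 246.8, 43.6]
tcp_rot: [[0.081, -0.007, -0.997], [0.995, 0.06, 0.08], [0.059, -0.998, 0.012]]
force: [0.0, -0.2, 0.4]
width: 0.0
```

```bash
python3 -c "
from h import *
plan(-32,254,45,175.1)"
```

```text
t 8.58 at(fence) [-78.1 255.8  43.6] yaw 175.41 F [ 0.  -0.2  0.4] w 0.0
shift cm [-0.2 -0.2 -4.6] turn 0.31
```

>>> carry_out(
  motion="-0.2 -0.2 -1.5 0 255;-0.2 -0.2 -3 0 255;-0.2 -0.2 -3.8 0 255;-0.2 -0.2 -4.2 0 255;-0.2 -0.2 -4.5 0 255;-0.2 -0.2 -4.6 0 255",
)

```text
time_s: 9.08
position: [585.6, 240.9, 49.2]
tcp_rot: [[0.082, -0.006, -0.997], [0.995, 0.064, 0.081], [0.064, -0.998, 0.011]]
force: [-11.6, 1.5, 8.9]
width: -0.1
```

```bash
python3 -c "
from h import *
plan(-30,254,45,175.1)"
```

```text
t 9.08 at(fence) [-32.3 253.9  49.2] yaw 175.33 F [-11.6   1.5   8.9] w -0.1
shift cm [-0.02  0.42 -0.23] turn 0.23
```

>>> carry_out(
  motion="0 0 1 0 255;0 0 3 0 255;0 -2 6 0 255;-3 -6 9 0 255;-7 -10 12 0 255;-11 -14 12 0 255;-15 -18 12 0 255;-19 -18 12 0 255;-19.4 -18 12 0 255",
)

```text
time_s: 9.83
position: [454.1, 61.1, 212.3]
tcp_rot: [[0.081, 0.002, -0.997], [0.995, 0.062, 0.081], [0.062, -0.998, 0.003]]
force: [2.0, -0.4, 0.0]
width: 0.2
```

```bash
cat > gm.py <<'E'
from h import *
import sys
fn=sys.argv[1]
plan(-170,-180,110,175.1)
c,p,d=snap('wrist',fn)
P=cloud(c,d); W=np.array([w2f(x) for x in P.reshape(-1,3)]).reshape(480,640,3)
H=cv2.cvtColor(p,cv2.COLOR_RGB2HSV)
m=(H[...,0]>45)&(H[...,0]<80)&(H[...,1]>120)&(abs(W[...,1]-255)<40)&(abs(W[...,0]+25)<20)
G=W[m&(W[...,2]>6)&(W[...,2]<34)&(W[...,0]<-19)]; print('foot face',len(G),np.polyfit(G[:,2],G[:,0],1),[np.median(G[abs(G[:,2]-h)<3,0]) for h in (9,15,21,27,32)],np.percentile(G[:,1],[1,99]))
F=W[(abs(W[...,0])<4)&(W[...,2]>6)&(W[...,2]<36)&(abs(W[...,1]-255)<100)]; print('fence',len(F),[np.median(F[abs(F[:,2]-h)<3,0]) for h in (9,15,21,27,32)])
g=proj(c,f2w(-15,254,40)); x,y=int(min(max(g[0]-90,0),460)),int(min(max(g[1]-65,0),350)); print(x,y)
cv2.imwrite('pics/'+fn+'c.png',cv2.resize(p[y:y+130,x:x+180,::-1],None,fx=4.4,fy=4.4,interpolation=cv2.INTER_CUBIC))
E
python3 gm.py w7
```

```text
t 9.83 at(fence) [-148.    63.5  212.3] yaw 175.38 F [ 2.  -0.4  0. ] w 0.2
shift cm [-24.92   8.72   2.29] turn 0.28
foot face 548 [ 1.34782204e-03 -2.15550553e+01] [np.float64(-21.5), np.float64(-21.6), np.float64(-21.6), np.float64(-21.5), np.float64(-21.5)] [234.447 276.2  ]
fence 1822 [np.float64(-0.6), np.float64(0.5), np.float64(-0.05), np.float64(-0.7), np.float64(-0.7)]
397 282
```

View pics/w7c.png

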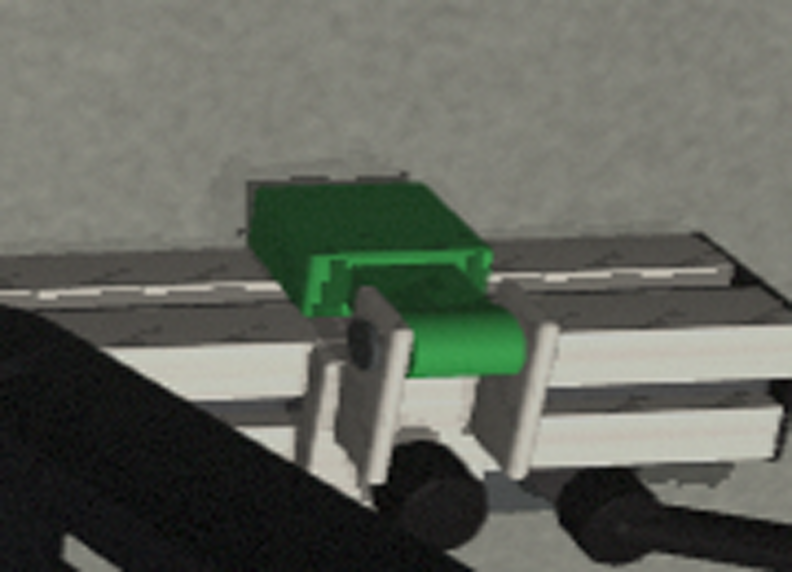

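>>> carry_out(
  motion="-4 1 0.5 0 255;-8 2 1 0 255;-12 3 1.5 0 255;-16 5 2.2 0 255;-20 7 2.3 0 255;-24 8.7 2.3 0 255;-24.9 8.7 2.3 0 255;-24.9 8.7 2.3 0 255",
)

```text
time_s: 10.55
position: [409.7, -180.7, 106.5]
tcp_rot: [[0.087, -0.004, -0.996], [0.994, 0.061, 0.087], [0.061, -0.998, 0.009]]
force: [0.4, -0.3, -0.1]
width: 0.1
```

```bash
python3 -c "
from h import *
plan(-168,-185,28,175.1)
c,p,d=snap('wrist','w8')
plan(-168,-185,28,175.1)
"
```

```text
t 10.55 at(fence) [-171.6 -181.2  106.5] yaw 175.01 F [ 0.4 -0.3 -0.1] w 0.1
shift cm [-0.85  7.81 -0.43] turn -0.09
t 10.6 at(fence) [-171.1 -179.8  107.4] yaw 175.08 F [0.1 0.1 0.7] w 0.3
shift cm [-1.    7.89 -0.37] turn -0.02
```

View pics/w8.png

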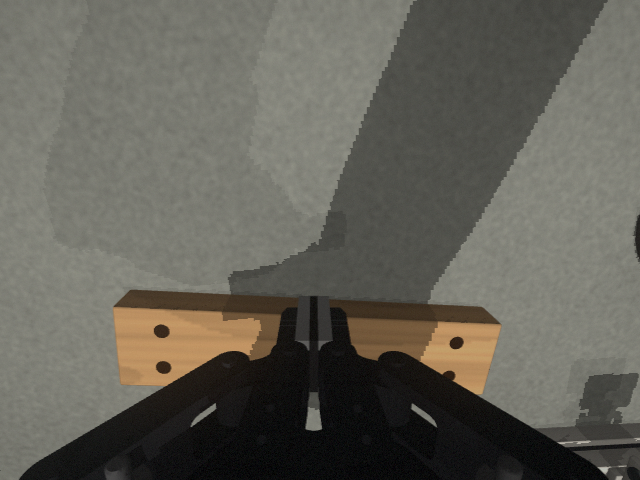

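>>> carry_out(
  motion="-1 2.5 0 0 255;-1 5 0 0 255;-1 7 -0.3 0 255;-1 7.9 -0.4 0 255;-1 7.9 -0.4 0 255;-1 7.9 -1.0 0 255;-1 7.9 -1.6 0 255;-1 7.9 -2.2 0 255;-1 7.9 -2.8 0 255;-1 7.9 -3.3 0 255",
)

```text
time_s: 11.43
position: [443.8, -186.4, 28.8]
tcp_rot: [[0.083, -0.002, -0.997], [0.995, 0.061, 0.082], [0.061, -0.998, 0.007]]
force: [-4.8, -0.5, 3.0]
width: 0.1
```

>>> carry_out(
  motion="0 0 -0.5 0 255;0 0 -1 0 255;0 0 -1.5 0 255;0 0 -2 0 255;0 0 -2.5 0 255;0 0 -3 0 255;0 0 -3.5 0 255;0 0 -4 0 255",
)

```text
time_s: 12.1
position: [483.5, -189.6, 27.7]
tcp_rot: [[0.083, -0.002, -0.997], [0.995, 0.062, 0.082], [0.061, -0.998, 0.007]]
force: [-5.2, 0.6, 3.7]
width: -0.0
```

```bash
python3 -c "
from h import *
c,p,d=snap('wrist','w9')
plan(-71,-185,28,175.1)
"
```

```text
t 12.15 at(fence) [ -96.1 -183.8   27.8] yaw 175.29 F [ 0.7 -0.   0.1] w 0.2
shift cm [-0.13 -0.04 -2.51] turn 0.19
```

View pics/w9.png

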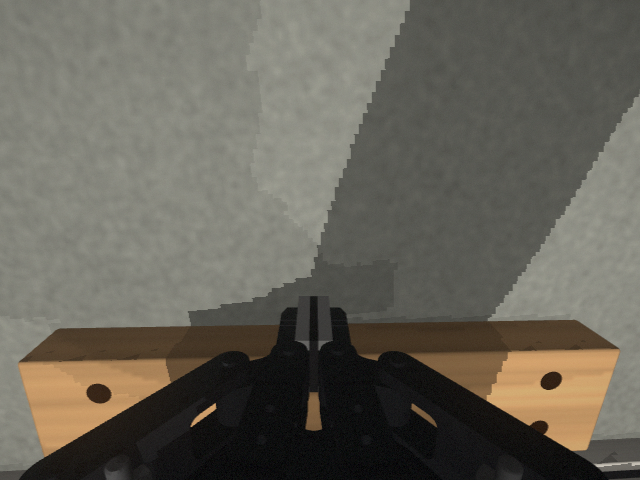

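>>> carry_out(
  motion="0 0 -0.5 0 255;0 0 -1 0 255;0 0 -1.5 0 255;0 0 -2 0 255;0 0 -2.3 0 255;0 0 -2.5 0 255;0 0 -2.6 0 255",
)

```text
time_s: 12.73
position: [508.2, -191.3, 27.5]
tcp_rot: [[0.083, -0.004, -0.997], [0.995, 0.062, 0.082], [0.062, -0.998, 0.009]]
force: [-8.8, 1.9, 6.5]
width: 0.5
```

```bash
python3 -c "
from h import *
c,p,d=snap('top','t10')
plan(-71,-185,28,175.1)
cv2.imwrite('pics/t10c.png',cv2.resize(p[180:300,320:480,::-1],None,fx=5,fy=5,interpolation=cv2.INTER_CUBIC)[:600,:800])
"
```

```text
t 12.78 at(fence) [ -72.5 -183.3   27.5] yaw 175.28 F [-5.4  0.8  4.3] w -0.0
shift cm [-0.17 -0.06 -0.15] turn 0.18
```

View pics/t10c.png

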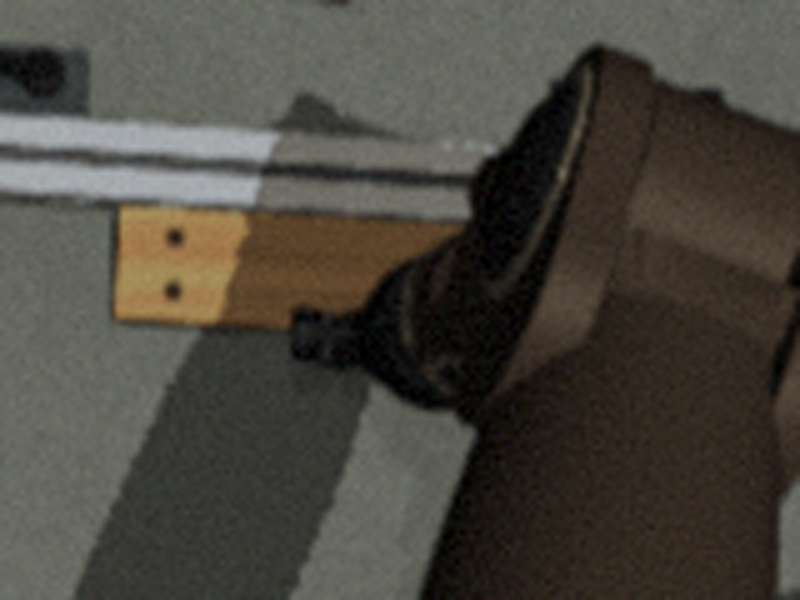

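>>> carry_out(
  motion="0 0 -0.2 0 255;0 0 -0.4 0 255;0 0 -0.4 0 255",
)

```text
time_s: 13.03
position: [509.0, -191.1, 27.4]
tcp_rot: [[0.083, -0.01, -0.996], [0.995, 0.063, 0.083], [0.062, -0.998, 0.015]]
force: [-17.6, 2.0, 14.4]
width: -0.0
```

```bash
python3 -c "
from h import *
plan(-110,-185,100,175.1); plan(-31,-345,95,175.1); plan(-31,-343,28,175.1)
"
```

```text
t 13.03 at(fence) [ -71.7 -183.1   27.4] yaw 175.26 F [-17.6   2.   14.4] w -0.0
shift cm [ 0.27 -7.2   3.94] turn 0.16
t 13.03 at(fence) [ -71.7 -183.1   27.4] yaw 175.26 F [-17.6   2.   14.4] w -0.0
shift cm [-15.75  -7.81  -3.92] turn 0.16
t 13.03 at(fence) [ -71.7 -183.1   27.4] yaw 175.26 F [-17.6   2.   14.4] w -0.0
shift cm [-15.96  -1.11  -4.02] turn 0.16
```

>>> carry_out(
  motion="0 0 2 0.2 255;0 -2 3.5 0.2 255;0 -5 3.5 0.2 255;-4 -8 2 0.2 255;-8 -8 0 0.2 255;-12 -8 -2 0.2 255;-16 -8 -4 0.2 255;-16 -8 -4 0.2 255;-16 -8 -4 0.2 255",
)

```text
time_s: 13.78
position: [541.4, -363.4, 96.2]
tcp_rot: [[0.089, -0.0, -0.996], [0.994, 0.06, 0.089], [0.06, -0.998, 0.006]]
force: [-1.6, -0.5, 0.8]
width: 0.3
```

```bash
python3 -c "
from h import *
plan(-31,-345,28,175.1)
c,p,d=snap('wrist','w11')
plan(-31,-345,28,175.1)
"
```

```text
t 13.78 at(fence) [ -24.7 -352.    96.2] yaw 174.9 F [-1.6 -0.5  0.8] w 0.3
shift cm [0.29 6.85 0.59] turn -0.2
t 13.83 at(fence) [ -25.8 -350.    96.3] yaw 174.96 F [-0.7  0.7  0.6] w -0.1
shift cm [0.08 6.85 0.48] turn -0.14
```

View pics/w11.png

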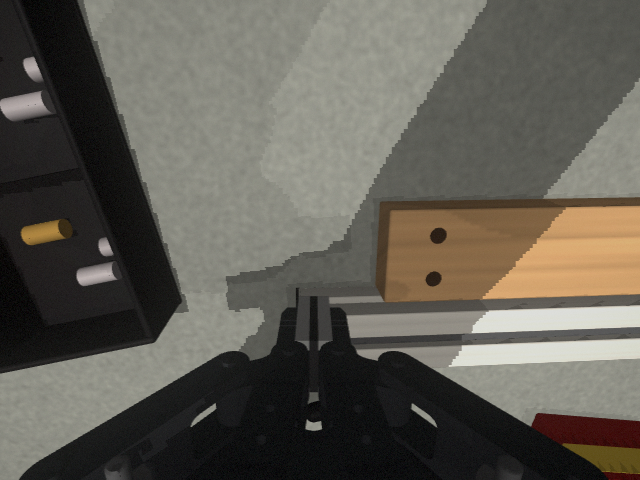

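```bash
python3 -c "
from h import *
z=np.load('pics/w11.npz'); c={k:z[k] for k in('R','t','f','cx','cy')}
for q in [(384,300),(390,210),(600,296),(600,208)]: print(w2f(atz(c,*q,27)))
P=cloud(c,z['d'])
for q in [(165,310),(120,260),(150,335)]: print('tray',w2f(P[q[1],q[0]]))
"
```

```text
[  -3.  -303.7   27. ]
[ -60.5 -303.6   27. ]
[  -0.9 -161.4   27. ]
[ -59.4 -176.8   27. ]
tray [-3.000e-01 -4.386e+02  2.560e+01]
tray [ -42.  -447.7   49. ]
tray [   2.  -439.1   49.4]
```

>>> carry_out(
  motion="0.1 2 0.5 -0.1 255;0.1 4 0.5 -0.1 255;0.1 6 0.5 -0.1 255;0.1 6.8 0.5 -0.1 255;0.1 6.8 0.5 -0.1 255;0.1 6.8 0.5 -0.1 255",
)

```text
time_s: 14.33
position: [534.8, -353.0, 29.9]
tcp_rot: [[0.084, -0.002, -0.996], [0.995, 0.062, 0.083], [0.062, -0.998, 0.007]]
force: [0.1, -0.7, 0.1]
width: 0.1
```

```bash
python3 -c "
from h import *
plan(-31,-260,28,175.1)
plan(-31,-50,28,175.1)
"
```

```text
t 14.33 at(fence) [ -32.2 -342.2   29.9] yaw 175.22 F [ 0.1 -0.7  0.1] w 0.1
shift cm [ 8.19  0.7  -0.14] turn 0.12
t 14.33 at(fence) [ -32.2 -342.2   29.9] yaw 175.22 F [ 0.1 -0.7  0.1] w 0.1
shift cm [29.15  1.99 -0.19] turn 0.12
```

>>> carry_out(
  motion="0.8 0.15 0 0.1 255;1.5 0.2 0 0.1 255;2.2 0.25 0 0.1 255;3 0.3 0 0.1 255;3.8 0.35 0 0.1 255;4.6 0.4 0 0.1 255;5.4 0.45 0 0.1 255;6.2 0.5 0 0.1 255;7 0.55 0 0.1 255;8 0.6 -0.1 0.1 255",
)

```text
time_s: 15.17
position: [542.1, -273.8, 28.6]
tcp_rot: [[0.087, -0.003, -0.996], [0.994, 0.06, 0.086], [0.06, -0.998, 0.008]]
force: [-5.4, -8.8, 5.5]
width: -0.2
```

```bash
python3 -c "
from h import *
c,p,d=snap('wrist','w12')
plan(-31,-160,28,175.1)
"
```

```text
t 15.22 at(fence) [ -31.8 -260.4   28.4] yaw 175.13 F [-0.4  1.9  0.1] w 0.1
shift cm [10.02  0.66 -0.08] turn 0.03
```

View pics/w12.png

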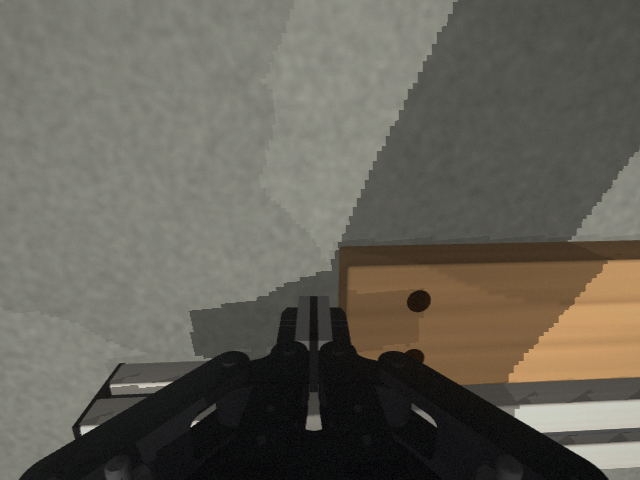

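>>> carry_out(
  motion="1 0.07 0 0 255;2 0.13 0 0 255;3 0.2 0 0 255;4 0.26 0 0 255;5 0.33 0 0 255;6 0.39 0 0 255;7 0.46 0 0 255;8 0.53 0 0 255;9 0.6 -0.1 0 255;10 0.66 -0.1 0 255",
)

```text
time_s: 16.05
position: [551.1, -174.3, 27.9]
tcp_rot: [[0.087, -0.004, -0.996], [0.994, 0.06, 0.086], [0.059, -0.998, 0.009]]
force: [-3.5, -7.6, 5.5]
width: -0.2
```

```bash
python3 -c "
from h import *
c,p,d=snap('wrist','w13')
plan(-31,-70,28,175.1)
"
```

```text
t 16.1 at(fence) [ -31.2 -160.5   27.7] yaw 175.12 F [0.2 1.2 0. ] w 0.0
shift cm [ 9.03  0.53 -0.02] turn 0.02
```

View pics/w13.png

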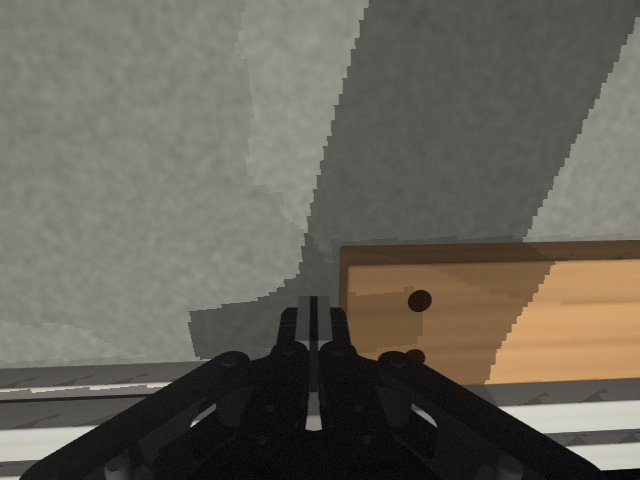

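>>> carry_out(
  motion="1 0.07 0 0 255;2 0.13 0 0 255;3 0.2 0 0 255;4 0.26 0 0 255;5 0.31 0 0 255;6 0.36 0 0 255;7 0.42 0 0 255;8 0.48 0 0 255;9 0.53 0 0 255;9.5 0.56 0 0 255",
)

```text
time_s: 16.93
position: [559.5, -77.8, 27.6]
tcp_rot: [[0.085, -0.004, -0.996], [0.994, 0.063, 0.085], [0.062, -0.998, 0.009]]
force: [-1.7, -2.5, 1.3]
width: -0.0
```

```bash
python3 -c "
from h import *
plan(-31,-43,28,175.1)
c,p,d=snap('top','t14')
cv2.imwrite('pics/t14c.png',cv2.resize(p[170:290,180:340,::-1],None,fx=5,fy=5,interpolation=cv2.INTER_CUBIC)[:600,:800])
"
```

```text
t 16.93 at(fence) [-31.1 -65.9  27.6] yaw 175.13 F [-1.7 -2.5  1.3] w -0.0
shift cm [ 2.28  0.1  -0.01] turn 0.03
```

View pics/t14c.png

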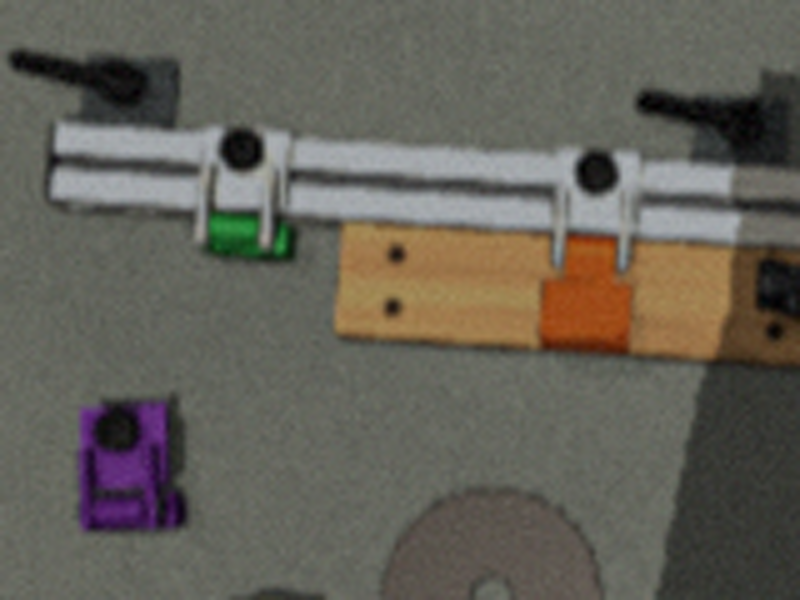

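>>> carry_out(
  motion="0.5 0.03 0 0 255;1 0.05 0 0 255;1.4 0.07 0 0 255;1.7 0.08 0 0 255;2 0.1 0 0 255;2.2 0.1 0 0 255;2.3 0.1 0 0 255",
)

```text
time_s: 17.57
position: [562.3, -56.1, 28.7]
tcp_rot: [[0.086, -0.002, -0.996], [0.994, 0.062, 0.086], [0.062, -0.998, 0.007]]
force: [-1.1, -1.4, -2.0]
width: 0.2
```

>>> carry_out(
  motion="0.1 0 0 0 255;0.2 0.01 0 0 255;0.3 0.02 0 0 255;0.3 0.02 0 0 255",
)

```text
time_s: 17.9
position: [562.6, -53.4, 28.7]
tcp_rot: [[0.086, -0.002, -0.996], [0.994, 0.062, 0.086], [0.061, -0.998, 0.007]]
force: [-0.2, -1.3, -0.0]
width: -0.1
```

>>> carry_out(
  motion="0.15 0 0 0 255;0.3 0.02 0 0 255;0.4 0.02 0 0 255;0.4 0.02 0 0 255",
)

```text
time_s: 18.23
position: [562.7, -51.0, 28.7]
tcp_rot: [[0.087, -0.002, -0.996], [0.995, 0.058, 0.087], [0.057, -0.998, 0.007]]
force: [-1.7, -8.1, -0.1]
width: -0.1
```

```bash
python3 -c "
from h import *
plan(-31,-43,28,175.1)
c,p,d=snap('top','t15')
cv2.imwrite('pics/t15c.png',cv2.resize(p[180:270,200:320,::-1],None,fx=6.6,fy=6.6,interpolation=cv2.INTER_CUBIC)[:600,:800])
"
```

```text
t 18.23 at(fence) [-30.2 -38.9  28.7] yaw 175.02 F [-1.7 -8.1 -0.1] w -0.1
shift cm [-0.41  0.05  0.08] turn -0.08
```

View pics/t15c.png

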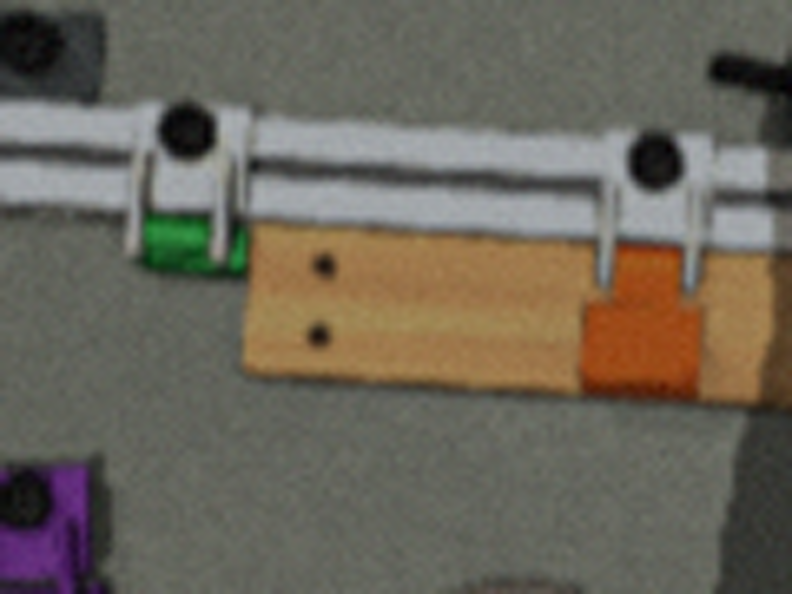

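>>> carry_out(
  motion="-0.5 0 0 0 255;-1.5 0 0 0 255;-3 -1 0 0 255;-4 -4 1 0 255;-4 -8 4 0 255;-4 -12 8 0 255;-4 -16 10 0 255;-4 -18 10 0 255;-4 -18 10 0 255",
)

```text
time_s: 19.03
position: [460.3, -92.4, 214.2]
tcp_rot: [[0.086, 0.008, -0.996], [0.994, 0.06, 0.087], [0.061, -0.998, -0.002]]
force: [1.2, 0.3, 1.1]
width: 0.3
```

```bash
python3 gm.py w16; python3 -c "
from h import *
plan(-90,-12,28,175.1)"
```

```text
t 19.03 at(fence) [-128.7  -88.9  214.2] yaw 175.03 F [1.2 0.3 1.1] w 0.3
shift cm [-9.73  9.83  4.14] turn -0.07
foot face 353 [ 1.03128095e-02 -2.16789676e+01] [np.float64(-21.4), np.float64(-21.6), np.float64(-21.5), np.float64(-21.5), np.float64(-21.3)] [234.404 274.948]
fence 644 [np.float64(nan), np.float64(3.6), np.float64(0.8), np.float64(-0.9), np.float64(-0.5)]
460 257
t 19.08 at(fence) [-128.   -88.9  211.6] yaw 175.03 F [-0.5 -1.2  0.2] w 0.2
shift cm [ 6.56 18.8  -3.77] turn -0.07
  return _methods._mean(a, axis=axis, dtype=dtype,
  ret = ret.dtype.type(ret / rcount)
```

View pics/w16.png

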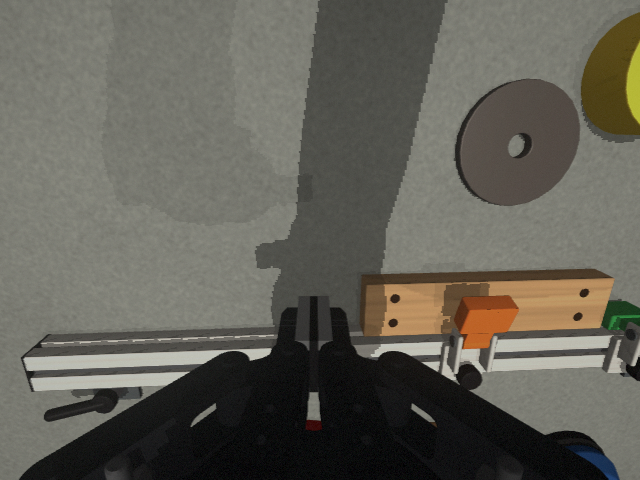

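Rail lies along the fence with head at (610,300) against the green foot. I'll confirm flushness with a gentle side press at both ends. Tail side first.

>>> carry_out(
  motion="2.5 3 0 0 255;5 7 -0.5 0 255;6.5 11 -1 0 255;6.5 15 -2 0 255;6.5 18 -3 0 255;6.5 18.8 -3.6 0 255;6.5 18.8 -3.8 0 255;6.5 18.8 -3.8 0 255",
)

```text
time_s: 19.75
position: [502.9, -18.8, 21.9]
tcp_rot: [[0.086, -0.004, -0.996], [0.994, 0.062, 0.086], [0.062, -0.998, 0.01]]
force: [-0.4, -0.9, 1.0]
width: -0.1
```

```bash
python3 -c "
from h import *
plan(-71,-12,28,175.1)"
```

```text
t 19.75 at(fence) [-92.6 -11.9  21.9] yaw 175.08 F [-0.4 -0.9  1. ] w -0.1
shift cm [ 0.03 -0.63 -2.15] turn -0.02
```

>>> carry_out(
  motion="0 -0.5 -0.5 0 255;0 -0.6 -1 0 255;0 -0.6 -1.5 0 255;0 -0.6 -1.8 0 255;0 -0.6 -2.0 0 255;0 -0.6 -2.2 0 255;0 -0.6 -2.3 0 255",
)

```text
time_s: 20.33
position: [523.5, -20.9, 28.1]
tcp_rot: [[0.086, -0.007, -0.996], [0.994, 0.062, 0.086], [0.061, -0.998, 0.013]]
force: [-11.4, 0.2, 8.9]
width: -0.3
```

```bash
python3 -c "
from h import *
plan(-71,-12,28,175.1)"
```

```text
t 20.33 at(fence) [-71.8 -12.3  28.1] yaw 175.07 F [-11.4   0.2   8.9] w -0.3
shift cm [ 0.03  0.01 -0.08] turn -0.03
```

```bash
python3 -c "
from h import *
plan(-130,80,120,175.1);plan(-95,180,28,175.1)"
```

```text
t 20.33 at(fence) [-71.8 -12.3  28.1] yaw 175.07 F [-11.4   0.2   8.9] w -0.3
shift cm [ 9.77 -8.53  5.94] turn -0.03
t 20.33 at(fence) [-71.8 -12.3  28.1] yaw 175.07 F [-11.4   0.2   8.9] w -0.3
shift cm [19.19  1.22  2.33] turn -0.03
```

>>> carry_out(
  motion="0 0 1.5 0 255;0 -2 4 0 255;2 -6 7 0 255;6 -8.5 7 0 255;10 -8.5 7 0 255;14 -8.5 6 0 255;18 -6 4 0 255;19.2 -2 2.4 0 255;19.2 1 2.4 0 255;19.2 1.2 2.4 0 255",
)

```text
time_s: 21.17
position: [516.6, 173.9, 22.6]
tcp_rot: [[0.084, -0.009, -0.996], [0.995, 0.06, 0.083], [0.059, -0.998, 0.014]]
force: [-1.8, -0.8, -0.5]
width: 0.4
```

```bash
python3 -c "
from h import *
plan(-71,180,28,175.1)"
```

```text
t 21.17 at(fence) [-95.4 181.2  22.6] yaw 175.23 F [-1.8 -0.8 -0.5] w 0.4
shift cm [-0.09 -0.58 -2.43] turn 0.13
```

>>> carry_out(
  motion="0 -0.5 -0.5 0 255;0 -0.5 -1 0 255;0 -0.5 -1.5 0 255;0 -0.5 -2 0 255;0 -0.5 -2.2 0 255;0 -0.5 -2.4 0 255;0 -0.5 -2.5 0 255",
)

```text
time_s: 21.75
position: [540.1, 170.1, 35.0]
tcp_rot: [[0.087, -0.009, -0.996], [0.994, 0.065, 0.086], [0.064, -0.998, 0.014]]
force: [-19.6, 1.3, 16.3]
width: 0.0
```

```bash
python3 -c "
from h import *
plan(-71,180,28,175.1)"
```

```text
t 21.75 at(fence) [-71.6 179.5  35. ] yaw 175.06 F [-19.6   1.3  16.3] w 0.0
shift cm [ 0.01  0.7  -0.07] turn -0.04
```

>>> carry_out(
  motion="0 0 0.5 0 255;0 0 2 0 255;0 -3 4 0 255;-3 -7 7 0 255;-7 -11 9 0 255;-10 -15 10 0 255;-14 -18 10 0 255;-18 -18 9 0 255;-20 -18 8 0 255;-20 -18 8 0 255",
)

```text
time_s: 22.58
position: [448.0, -36.8, 205.2]
tcp_rot: [[0.089, 0.005, -0.996], [0.994, 0.06, 0.089], [0.06, -0.998, 0.0]]
force: [0.2, -0.1, -0.7]
width: 0.0
```

```bash
python3 gm.py w20 2>/dev/null
python3 - <<'E'
from h import *
c,p,d=snap('top','t20')
cv2.imwrite('pics/t20c.png',cv2.resize(p[180:290,200:345,::-1],None,fx=5.4,fy=5.4,interpolation=cv2.INTER_CUBIC)[:600,:800])
E
```

```text
t 22.58 at(fence) [-145.7  -34.5  205.2] yaw 174.9 F [ 0.2 -0.1 -0.7] w 0.0
shift cm [-15.1    8.63   2.37] turn -0.2
foot face 456 [ 6.03896219e-03 -2.16333927e+01] [np.float64(-21.5), np.float64(-21.6), np.float64(-21.6), np.float64(-21.6), np.float64(-21.5)] [234.575 276.535]
fence 1072 [np.float64(-0.5), np.float64(0.35), np.float64(-0.1), np.float64(-0.9), np.float64(-0.6)]
460 278
```

View pics/w20.png

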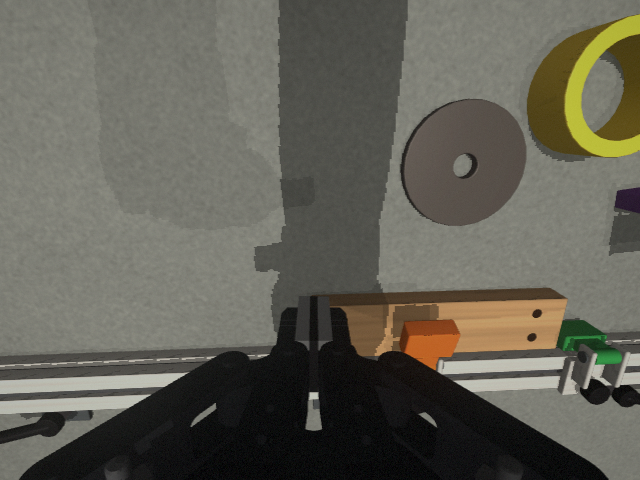

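View pics/t20c.png

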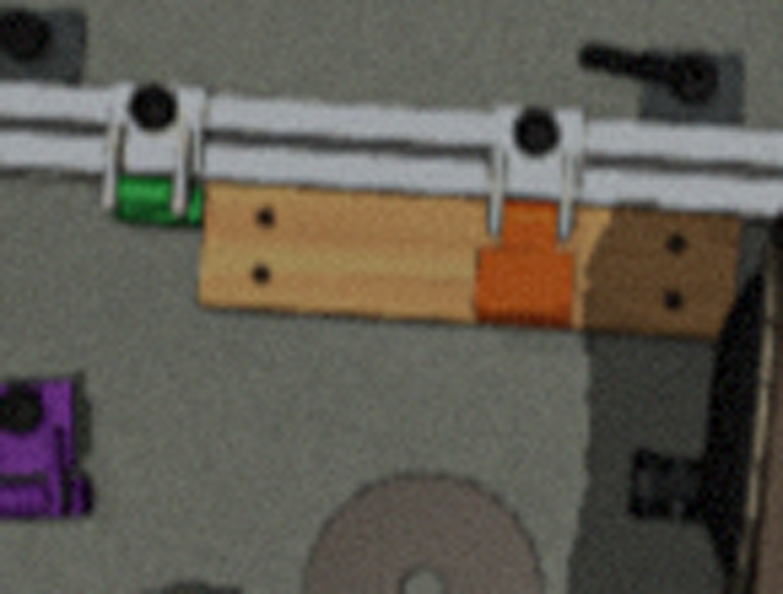

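Run:
```python
from h import *
z=np.load('pics/w20.npz'); p=z['p']; c={k:z[k] for k in('R','t','f','cx','cy')}
cv2.imwrite('pics/w20d.png',cv2.resize(p[270:400,460:640,::-1],None,fx=4.4,fy=4.4,interpolation=cv2.INTER_CUBIC))
```

```text
(no output)
```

View pics/w20d.png

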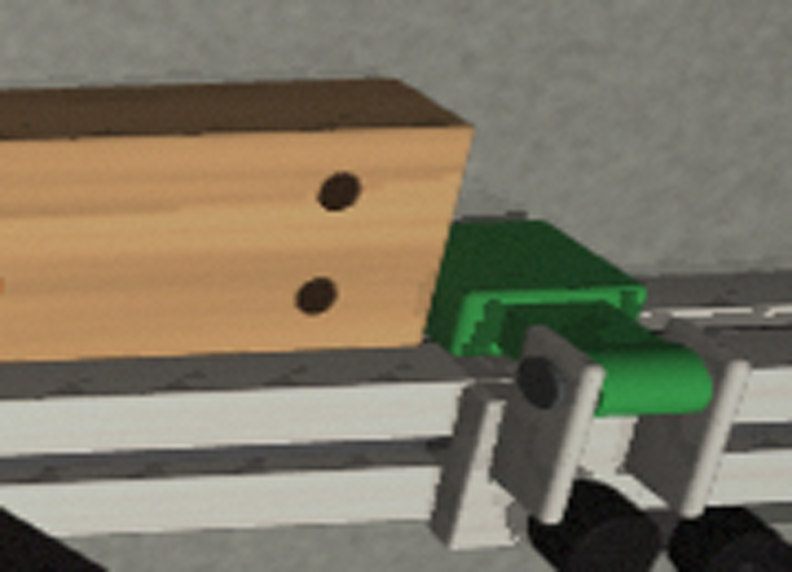

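Run:
```python
from h import *
z=np.load('pics/w20.npz'); c={k:z[k] for k in('R','t','f','cx','cy')}
for (a,b,h) in [(472,127,27),(425,345,27),(465,293,36),(458,353,36)]: print(w2f(atz(c,a/4.4+460-.4,b/4.4+270-.4,h)))
z=np.load('pics/t20.npz'); c={k:z[k] for k in('R','t','f','cx','cy')}
for (a,b,h) in [(208,180,27),(199,306,27),(203,215,36),(742,216,27),(720,337,27)]: print('top',w2f(atz(c,a/5.4+200-.4,b/5.4+180-.4,h)))
```

```text
[-60.6 232.5  27. ]
[ -1.9 234.4  27. ]
[-22.4 232.8  36. ]
[ -6.  234.9  36. ]
top [1.000e-01 2.335e+02 2.700e+01]
top [-61.6 232.7  27. ]
top [-18.5 232.8  36. ]
top [ -0.7 -26.9  27. ]
top [-60.5 -19.7  27. ]
```

Run:
```python
from h import *
plan(-100,-75,110,175.1);plan(-31,-75,100,175.1);plan(-31,-65,28,175.1)
```

```text
t 22.68 at(fence) [-145.5  -34.1  204. ] yaw 174.75 F [0.1 1.4 0.4] w -0.0
shift cm [-4.62  9.13 -4.59] turn -0.35
t 22.68 at(fence) [-145.5  -34.1  204. ] yaw 174.75 F [0.1 1.4 0.4] w -0.0
shift cm [ -4.64  10.12 -11.5 ] turn -0.35
t 22.68 at(fence) [-145.5  -34.1  204. ] yaw 174.75 F [0.1 1.4 0.4] w -0.0
shift cm [ -4.08  17.37 -11.5 ] turn -0.35
```

>>> carry_out(
  motion="-3 3 -3 -0.2 255;-4.7 6 -7 -0.3 255;-4.7 8 -10 -0.3 255;-4.7 9 -11.5 -0.3 255;-4.5 12 -11.5 -0.3 255;-4.3 15 -11.5 -0.3 255;-4.1 17 -11.5 -0.3 255;-4.1 17.3 -11.5 -0.3 255;-4.1 17.3 -11.5 -0.3 255",
)

```text
time_s: 23.43
position: [556.9, -72.4, 24.6]
tcp_rot: [[0.081, -0.004, -0.997], [0.995, 0.062, 0.08], [0.062, -0.998, 0.009]]
force: [-0.7, 0.5, 0.1]
width: 0.4
```

Run:
```python
from h import *
plan(-31,-40,28,175.1)
```

```text
t 23.43 at(fence) [-34.1 -60.7  24.6] yaw 175.4 F [-0.7  0.5  0.1] w 0.4
shift cm [ 2.09 -0.21 -0.32] turn 0.3
```

>>> carry_out(
  motion="0.5 -0.2 -0.2 0.3 255;1 -0.2 -0.3 0.3 255;1.5 -0.2 -0.3 0.3 255;1.8 -0.2 -0.3 0.3 255;2 -0.2 -0.3 0.3 255;2.1 -0.2 -0.3 0.3 255;2.2 -0.2 -0.3 0.3 255;2.3 -0.2 -0.3 0.3 255",
)

```text
time_s: 24.1
position: [562.6, -51.1, 28.8]
tcp_rot: [[0.086, -0.002, -0.996], [0.995, 0.059, 0.086], [0.059, -0.998, 0.007]]
force: [-0.6, -6.6, 1.7]
width: -0.1
```

Run:
```python
from h import *
plan(-31,-40,28,175.1)
```

```text
t 24.1 at(fence) [-30.3 -39.1  28.8] yaw 175.06 F [-0.6 -6.6  1.7] w -0.1
shift cm [-0.1   0.07  0.07] turn -0.04
```

>>> carry_out(
  motion="-0.5 0 0 0 255;-1.5 0 0 0 255;-3 -1 0 0 255;-5 -4 1 0 255;-7 -8 3 0 255;-9 -12 6 0 255;-12 -16 9 0 255;-15 -20 11 0 255;-16 -20 12 0 255;-16 -20 12 0 255",
)

```text
time_s: 24.93
position: [428.0, -214.4, 223.0]
tcp_rot: [[0.088, 0.002, -0.996], [0.994, 0.059, 0.088], [0.059, -0.998, 0.004]]
force: [0.2, -0.6, 1.2]
width: 0.1
```

Run:
```python
from h import *
print(status.observe()['position'],status.observe()['force'])
c,p,d=snap('top','t21')
z=np.load('pics/top0.npz')['p']
cv2.imwrite('pics/t21c.png',p[...,::-1])
```

```text
[ 427.99834284 -214.39019343  223.00239095] [ 0.2086888  -0.63813494  1.1528903 ]
```

View pics/t21c.png

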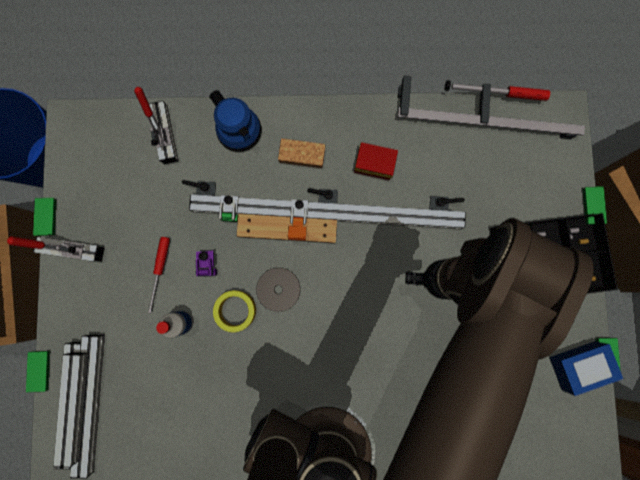

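```bash
python3 -c "
from plant import order
print(order.job_done())"
```

```text
the job is handed in; nothing more can be done
None
```

The green stop hangs straight down, and the rail lies flush against the fence with its head end against the green stop. I handed the job in at about 25 s, with the robot clear of everything.

- **Green stop:** The first press left it about 0.07 rad short, because the gripper seemed to catch on the bracket. A second press higher up finished it. Its face now measures vertical, 21.5 mm in front of the fence against 21 mm nominal.
- **Rail:** I pushed it with closed fingertips only and never gripped or lifted it.
    - **Flush to the fence:** Side presses at both ends met firm resistance at the same distance (11 N and 20 N). The top camera puts the fence-side edge within 1 mm of the fence front.
    - **Against the stop:** The last nudge on the tail stopped where the earlier one had, at 6.6 N against 8.1 N. The gap at the stop measures under 1 mm, which is about as fine as the cameras can tell.
- **Everything else:** The orange stop is still raised. In the last top view the tape, disc, glue bottle, screwdriver, cork block, carton and purple look-alike are where they started. The arm hid the tin in that view, so I could not check it at the end.

The tool picked up a 3.5° sideways tilt early on, when the last joint reached its limit. It stayed that way for the rest of the job, and I allowed for it in the moves.

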